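# Screw the battery cap home on the project box

### The arm

A 6-joint arm with a two-finger parallel gripper is mounted at the origin on the work surface. World frame = base frame: x ahead of the robot, y to its left, z up, the work surface at z = 0. Lengths are in m, angles in rad, forces in N, time in s.
With the tool pointing down it reaches from about 0.375 to 0.975 m from the base axis. Payload 3.8 kg.
Tool frame: the origin (TCP) lies at the centre of the arm's flange, where the gripper is bolted on; the fingertips stand 166 mm ahead of it and the grasp point (between the pads) lies 147 mm ahead of it; z points along the fingers, y is the direction in which the jaws open and shut (so a half turn about z gives the same grasp; the last joint's range is limited). The gripper opens to 88 mm and grips with 3 to 60 N. Pads are 18 mm wide; open, the fingers measure 123 mm over their backs; the gripper's body (75 mm by 187 mm) begins 45 mm behind the grasp point.
Start: joints at [1.166, 0.264, 1.604, -0, 1.274, -0.037], TCP at [0.243, 0.63, 0.405] pointing down, gripper open.
Joint ranges: [-2.63, 2.63], [-0.94, 2.18], [0.31, 2.57], [-1.31, 4.45], [0, 2.66], [-2.55, 2.55]. Speed limits (rad/s): [2.57, 2.57, 3.14, 3.14, 3.14, 3.14].

### API

Orientations are given as a 3x3 rotation matrix whose columns are the frame's x, y, z axes.
In Python, from cell import ctrl gives the robot as it stands.
- The arm moves only by the tool drive_tool, never from a script. Its arguments are lists of equal length, an entry for each row: "gripper": the finger opening in mm, from 0 to 88.1; "linear": the shift along the tool's x, y, z in units of 50 mm (1.0 is 50 mm), a list of three; "turn": the turn, a rotation vector about the tool's x, y, z in units of 5 degrees (1.0 is 5 degrees), a list of three. In form: {"gripper": [gripper, ...], "linear": [[dx, dy, dz], ...], "turn": [[rx, ry, rz], ...]}. A call has 1 to 8 rows; each row shifts and turns the commanded pose from where the row before left it, along the tool's axes as they then stand; what a row does not reach is not made up. A row lasts 1/10 s, in which the tool goes at most 50 mm and 8.59 degrees, less where a joint would pass 70% of its speed; a pose out of reach is approached as far as the arm can. A call is refused whole if a number of a shift passes 1 or a number of a turn 1, either way. A call with a gripper value outside its range is refused whole. The fingers move at their own pace and stop on an object; "newtons" is the grip in N (left out, the last holds). Time passes only in rows, so rows that do not move let the fingers close. It gives the time, the measured TCP pose, the force and the opening at its end, in the units of the state.
- ctrl.get_obs(): the state, without advancing time (a new reading comes with each control period).
- ctrl.read_camera(name): name is "side" or "top" or "wrist"; returns a dict with "color" (420x560x3 uint8, blue, green, red), "fx", "fy", "cx", "cy" (pixels), "rvec" (rotation vector, rad) and "tvec" (3), from world to camera coordinates, as OpenCV has them. Camera axes: x right, y down, z forward; pixel columns grow to the right and rows downward; lengths in m; the calibration is good to about 2 mm. A picture is of the moment at which its call begins. There is no depth.
- ctrl.sign_off(): hands the job in, once; it reports no verdict.
The state is a dict: "time_s": time; "q": joint angles; "joint_vel": joint speeds; "effort": joint torques, N m; "tcp_pos": TCP position; "tool_rot": TCP orientation; "wrist_force": force on the tool from outside, world axes, zero at the start; "torque": the same for the moment, N m; "finger_gap": opening from 0.0 (shut) to 1.0 (fully open).
Only numpy, scipy, OpenCV 4.12 (cv2) and the standard library are available. Lean on these libraries where they do the work, as an engineer would, in place of code of your own. Each camera call takes 0.05 s, during which the arm holds its last target. There are 200 camera calls.

### The job

The slotted brass battery cap on the black project box still stands a little proud. Take the yellow flat-blade screwdriver out of the wooden stand, seat its blade in the cap's slot and, keeping it pressed in gently, turn the cap clockwise until it is fully home, without forcing it. Then put the screwdriver back upright in the hole it came from, and leave everything else alone.

Things in the scene. Friction and masses are not known exactly. Their poses are not given: they have to be found in the camera images.
- driver_grip (a point): Yellow flat-blade screwdriver, 132 mm long, 0.1 kg, upright in a hole of the stand, any yaw. Point on its axis in the handle, 105 mm above the blade's tip. Handle: square, 28 x 28 mm, 60 to 124 mm above the tip (24 mm black end cap up to 132 mm), flats facing this point's x and y. z runs along the tool from tip to handle. In the stand the handle's underside rests on the stand's top.
- driver_tip (a point): Middle of the screwdriver's blade tip, on its axis; axes as driver_grip's. Blade 12 mm wide along x, 2.4 mm thick along y (last 1 mm: 11.6 and 2.0 mm), under a steel shaft 8 mm thick.
- stand: Fixed wooden block, 64 mm (x) by 176 mm (y), 70 mm high; origin at the centre of its underside. Two 20 mm holes, 70 mm deep, at y = +45 and -45 mm. The yellow screwdriver is in one, the red nut driver in the other, either way round. A driver must rise 65 mm to clear the hole, 140 mm to pass over the other driver.
- nutdriver_grip (a point): The red-handled nut driver, of the same size as the yellow screwdriver, with a round tip: a bystander. Point on its axis in the handle, 105 mm above its tip.
- box: Fixed black project box, 130 mm (x) by 90 mm (y), 45 mm high; origin at the centre of its underside. The brass cap is on its top at x = +36, y = 0 mm. Cap: 27 mm in diameter, with a straight slot across the middle of its face, 14.5 mm long (closed at both ends), 4 mm wide, 3 mm deep.
- seat (a point): Point on the cap's upright axis, 53 mm above the table; axes as the box's. The cap's face stands above it by 3 mm per radian still to turn, plus 0 to 10 mm for the thickness of its black gasket: not measured, new each time, so feel for it. The cap turns at 0.1 N m, and only by a seated blade, which this loads with about 20 N (2 x 10 N sideways); forcing it on past the stop harms it.
- cap (a joint): Turn of the cap in rad, clockwise from above: 0 to 0.35 at the start, stop (fully home) at 1.6. It sinks 3 mm per rad, so the blade must follow. The slot's angle is not measured: from above it lies along the box's x turned clockwise by this value, plus a constant unknown offset of -0.35 to +0.35 rad, new each time: look or feel for it.
- press (a joint): How far the cap is pressed down on the spring under it, m: 0 when left alone, about 1 mm for a push of 9 N, 2 mm for 17 N. More than 2.5 mm (21 N) harms the gasket. It springs back. The reading is noisy.
- meter_mark (a point): Yellow multimeter, 150 x 78 x 44 mm, a bystander; point at the centre of its case, 18 mm up.
- pliers_mark (a point): Red-handled pliers lying flat, about 160 mm long, a bystander.
- spool_mark (a point): Solder spool, 56 mm across, 40 mm high, a bystander; centre.
- board_mark (a point): Green circuit board, 80 x 60 mm, a bystander.
- jar_mark (a point): Jar with red cap, 52 mm across, 60 mm high, a bystander; centre.
- magnifier_mark (a point): Black magnifying glass lying flat, about 150 mm long, a bystander.
Not all that is in view belongs to the job. There is more than one size of the part that bears driver_grip; the job needs the largest.

How it is judged:
On the way, in this order (a step that is already met when the one before it is completed fails the run):
1. the screwdriver is lifted clear out of the stand (height (world z) of driver_tip above 0.075 m), for 0.1 s.
2. the cap has been turned beyond 0.8 rad, the screwdriver's tip within 5 mm of the cap's axis and pushing the cap down on its spring by 0.3 mm or more (3 N) (value of joint cap above 0.8 rad and horizontal distance between driver_tip and seat below 0.005 m and value of joint press above 0.0003 m), for 0.05 s.
3. the cap is turned home (beyond 1.5 rad) with the tip still there and pushing it down by 0.3 mm or more (3 N) (value of joint cap above 1.5 rad and horizontal distance between driver_tip and seat below 0.005 m and value of joint press above 0.0003 m), for 0.1 s.
At the end, for the whole second after the job is handed in: The cap is home (turned beyond 1.48 of 1.6 rad); the yellow screwdriver stands upright (within 0.12 rad) in the hole it came from, within 8 mm of its first place, at any yaw; the red nut driver still stands in its own place (8 mm) (value of joint cap above 1.48 rad and distance of each of driver_grip, nutdriver_grip from where it was at the start of the episode below 0.008 m and angle between driver_grip's own z axis and vertical below 0.12 rad); the robot touches nothing.
It fails at once if the cap is pressed down hard, more than 2.5 mm on its spring (21 N) (value of joint press above 0.0025 m).
It fails at once if the cap is forced: the screwdriver bears on the box or cap with more than 60 N (push and turning together) (contact force between driver and box above 60 N).
It fails at once if the robot itself touches the box or cap (contact force between any of the fingers, the arm and box above 0.5 N).
It fails at once if the red nut driver is lifted or knocked (more than 20 mm) (distance of nutdriver_grip from where it was at the start of the episode above 0.02 m).
It fails at once if a bystander is moved by more than 15 mm (distance of any of meter_mark, pliers_mark, spool_mark, board_mark, jar_mark, magnifier_mark from where it was at the start of the episode above 0.015 m).
It also fails if it takes over 64 s, if anything falls off the work surface, if the arm or the gripper's body presses on something with over 40 N, if the wrist force passes 120 N, or if a joint passes its speed limit or range.

## Working session

There is one attempt and no reset: what is moved stays moved. The work goes in short steps, Python scripts to look and compute and a tool call to move; the robot and the scene stay as the last step left them, time stands still between calls to the robot, and variables do not carry over. Pictures are saved under pics/ and viewed, about 8 in all and at most 12, crops included, and the job is handed in when it is done.

Besides the shell and the picture viewer there is one more tool, called after ">>>" by a JSON object that holds its "op" and its "data", one argument or row to a line. drive_tool: Moves the arm, as the interface text tells. Its arguments: {"type":"object","properties":{"gripper":{"type":"array"},"linear":{"type":"array"},"turn":{"type":"array"},"newtons":{"type":"number"}},"required":["gripper","linear","turn"]}

```bash
mkdir -p pics; ls
cat > h.py <<'E'
import numpy as np, cv2
from cell import ctrl
def cam(n):
    c=ctrl.read_camera(n); R=cv2.Rodrigues(np.array(c["rvec"],float))[0]; t=np.array(c["tvec"],float).ravel()
    return c["color"],R,t,c
def ray(R,t,c,u,v):
    d=R.T@np.array([(u-c["cx"])/c["fx"],(v-c["cy"])/c["fy"],1.]); return -R.T@t,d
def onz(R,t,c,u,v,z):
    o,d=ray(R,t,c,u,v); return o+d*(z-o[2])/d[2]
def proj(R,t,c,p):
    q=R@np.array(p)+t; return c["fx"]*q[0]/q[2]+c["cx"],c["fy"]*q[1]/q[2]+c["cy"]
E
python3 - <<'E'
from h import *
import pickle
D={}
for n in("top","side","wrist"):
    D[n]=cam(n); im,R,t,c=D[n]; cv2.imwrite(f"pics/{n}0.png",im); print(n,c["fx"],c["cx"],c["cy"],-R.T@t,R[2])
pickle.dump(D,open("d0.pkl","wb")); print(ctrl.get_obs())
E
```

```text
pics
top 530.2630703847515 264.8934495610078 206.6653053378261 [ 0.36554247 -0.00765609  1.58595195] [ 0.15580258  0.00655124 -0.98776649]
side 427.73984356751544 284.67204385000804 210.06785912750928 [ 0.19708763 -0.84310116  0.84696169] [ 0.31651074  0.71146482 -0.62740638]
wrist 300.47559437429436 273.4088792298371 206.26675076789687 [0.16579162 0.65976139 0.38343327] [ 0.29450494 -0.11590683 -0.94859499]
{'time_s': 0.15, 'q': array([ 1.16609394e+00,  2.64568163e-01,  1.60502832e+00,  2.31024018e-06,
        1.27370493e+00, -3.69059799e-02]), 'joint_vel': array([ 0.00153963, -0.00187475, -0.00346858,  0.00025312, -0.00092572,
        0.00036038]), 'effort': array([-2.54541019e-04, -5.02848208e+01, -3.57471585e+01,  7.29194633e-02,
        2.50261277e-02, -1.43256493e-04]), 'tcp_pos': array([0.24260801, 0.62962145, 0.4036991 ]), 'tool_rot': array([[-9.33121670e-01,  3.59560138e-01, -6.74844455e-04],
       [ 3.59560766e-01,  9.33120352e-01, -1.56985083e-03],
       [ 6.52553136e-05, -1.70750942e-03, -9.99998540e-01]]), 'wrist_force': array([-0.25838558, -0.73806114,  0.69314027]), 'torque': array([-0.0442461 , -0.00983471, -0.05251098]), 'finger_gap': 1.0015974882816336}
```

View pics/top0.png

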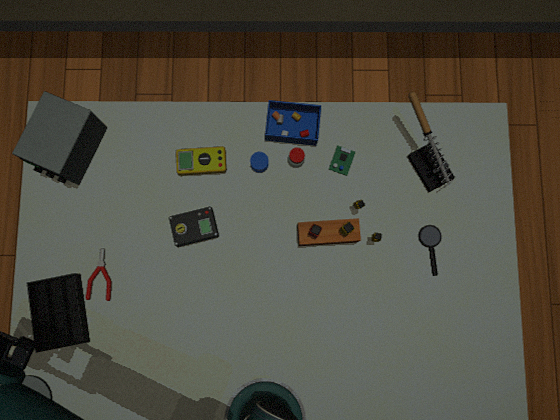

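View pics/side0.png

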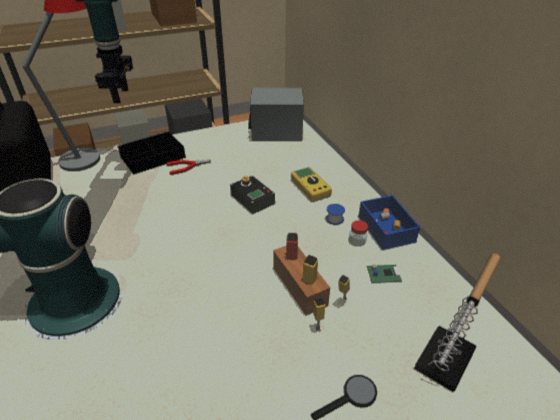

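The top view shows the stand at (329,232) with a red handle at (315,231) and a yellow one at (347,229). The box is at (193,226), with the cap near (181,227). There are three yellow candidates in the top view: (347,229) in the stand, and two small ones standing on the table at (358,204) and (375,237). The one in the stand fits the description, and I'll confirm it in a crop.

Run:
```python
from h import *
import pickle
D=pickle.load(open("d0.pkl","rb"))
def crop(n,x,y,w,h,k):
    im=D[n][0][y:y+h,x:x+w]; im=cv2.resize(im,None,fx=k,fy=k,interpolation=cv2.INTER_CUBIC)
    return cv2.convertScaleAbs(im,alpha=1.8,beta=10)
a=crop("top",290,190,100,70,4);b=crop("top",160,195,70,55,4)
s=crop("side",260,220,100,115,4); s2=crop("side",220,165,65,55,4)
o=np.zeros((600,800,3),np.uint8)
for im,x,y in((a,0,0),(b,0,290),(s,402,0)):
    h=min(im.shape[0],600-y); w=min(im.shape[1],800-x); o[y:y+h,x:x+w]=im[:h,:w]
cv2.imwrite("pics/crop1.png",o)
# stand outline in top: wood hue
im,R,t,c=D["top"]; hsv=cv2.cvtColor(im,cv2.COLOR_BGR2HSV)
for name,lo,hi in(("stand",(4,110,60),(16,255,255)),("yellow",(17,110,30),(32,255,255)),("red",(0,100,20),(4,255,255)),):
    m=cv2.inRange(hsv,lo,hi); m[:195]=0;m[260:]=0;m[:,:285]=0;m[:,400:]=0
    cs=cv2.findContours(m,0,2)[0]
    for q in cs:
        if cv2.contourArea(q)>15: print(name,cv2.minAreaRect(q),cv2.contourArea(q))
m=(hsv[...,2]<70).astype(np.uint8)*255; m[:195]=0;m[255:]=0;m[:,:160]=0;m[:,230:]=0
q=max(cv2.findContours(m,0,2)[0],key=cv2.contourArea); r=cv2.minAreaRect(q);print("box",r)
for p in cv2.boxPoints(r): print(p,onz(R,t,c,*p,0.045).round(4))
```

```text
stand ((328.9005126953125, 231.0408935546875), (22.107763290405273, 61.38022232055664), 86.09950256347656) 1268.0
yellow ((346.5000305175781, 229.00003051757812), (10.60660171508789, 13.435027122497559), 45.0) 46.5
yellow ((357.2353515625, 203.55885314941406), (5.5783185958862305, 8.731282234191895), 14.03624439239502) 16.5
box ((193.43898010253906, 226.5823974609375), (32.64278030395508, 45.064369201660156), 76.32869720458984)
[167.68759 216.04895] [0.5794 0.2879 0.045 ]
[211.47519 205.39792] [0.6116 0.1599 0.045 ]
[219.19037 237.11584] [0.5181 0.1354 0.045 ]
[175.40277 247.76688] [0.4863 0.2622 0.045 ]
```

View pics/crop1.png

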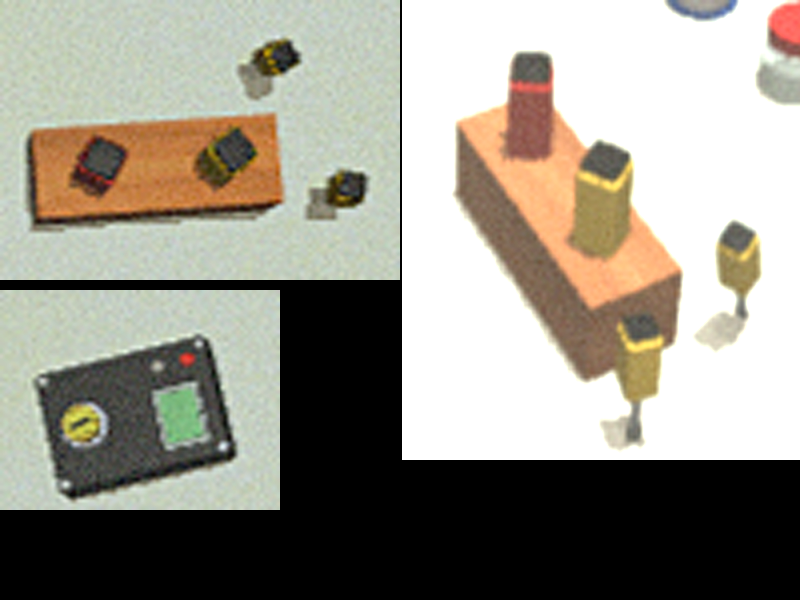

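The crop confirms it: the long yellow screwdriver stands in the right-hand hole, with its black top near full-image (349,227). The small ones stand on the table. The slotted cap is at about (180.5,228.5). Next I'll get coarse positions and go over the cap with the wrist camera on the way.

```bash
cat >> h.py <<'E'
def delta(p,yaw=None):
    """units of linear/turn needed to bring TCP to p and tool-x to world angle yaw"""
    o=ctrl.get_obs(); T=np.array(o["tool_rot"]); P=np.array(o["tcp_pos"])
    y=np.arctan2(T[1,0],T[0,0]); print("tcp",P.round(4),"yaw",round(float(y),4),"t",o["time_s"],"F",np.round(o["wrist_force"],2),"gap",round(o["finger_gap"]*88.1,1),"tilt",T[:,2].round(4))
    print("lin units",(T.T@(np.array(p)-P)/.05).round(3), "" if yaw is None else "rz units %.2f"%(-np.degrees((yaw-y+np.pi)%(2*np.pi)-np.pi)/5))
E
python3 - <<'E'
from h import *
import pickle
im,R,t,c=pickle.load(open("d0.pkl","rb"))["top"]
for n,u,v,z in(("drv",349,227,.142),("nut",316.5,230,.142),("s1",359.5,204.5,.09),("s2",377,237,.09),("cap",180.5,228.5,.056)): print(n,onz(R,t,c,u,v,z).round(4))
for p in((298,222),(359,219),(360,241),(299,245)): print(onz(R,t,c,*p,.07).round(4))
delta([.537,.255,.28])
E
```

```text
drv [ 0.538  -0.2287  0.142 ]
nut [ 0.5293 -0.1397  0.142 ]
s1 [ 0.609  -0.2678  0.09  ]
s2 [ 0.5162 -0.3152  0.09  ]
cap [0.5415 0.2473 0.056 ]
[ 0.5604 -0.0932  0.07  ]
[ 0.57   -0.2689  0.07  ]
[ 0.5065 -0.2704  0.07  ]
[ 0.4941 -0.0958  0.07  ]
tcp [0.2426 0.6296 0.4037] yaw 2.7738 t 0.15 F [-0.26 -0.74  0.69] gap 88.2 tilt [-7.0e-04 -1.6e-03 -1.0e+00]
lin units [-8.188 -4.87   2.482]
```

>>> {"op": "drive_tool", "data": {
  "gripper": [88, 88, 88, 88, 88, 88, 88, 88],
  "linear": [
    [-0.4, -0.25, 0],
    [-0.8, -0.5, 0],
    [-0.8, -0.5, 0],
    [-0.8, -0.5, 0],
    [-0.8, -0.5, 0.1],
    [-0.8, -0.5, 0.2],
    [-0.8, -0.5, 0.2],
    [-0.8, -0.5, 0.2]
  ],
  "turn": [
    [0, 0, 0],
    [0, 0, 0],
    [0, 0, 0],
    [0, 0, 0],
    [0, 0, 0],
    [0, 0, 0],
    [0, 0, 0],
    [0, 0, 0]
  ]
}}

```text
time_s: 0.95
tcp_pos: [0.4559, 0.3453, 0.3693]
tool_rot: [[-0.933, 0.359, 0.0], [0.359, 0.933, 0.0], [-0.0, 0.0, -1.0]]
wrist_force: [0.1, 0.9, -0.1]
finger_gap: 1.0
```

>>> {"op": "drive_tool", "data": {
  "gripper": [88, 88, 88, 88, 88, 88, 88],
  "linear": [
    [-0.8, -0.4, 0.4],
    [-0.8, -0.4, 0.4],
    [-0.6, -0.2, 0.4],
    [-0.2, 0, 0.4],
    [0, 0, 0],
    [0, 0, 0],
    [0, 0, 0]
  ],
  "turn": [
    [0, 0, 0],
    [0, 0, 0],
    [0, 0, 0],
    [0, 0, 0],
    [0, 0, 0],
    [0, 0, 0],
    [0, 0, 0]
  ]
}}

```text
time_s: 1.65
tcp_pos: [0.549, 0.258, 0.2908]
tool_rot: [[-0.933, 0.359, 0.001], [0.359, 0.933, 0.001], [-0.001, 0.001, -1.0]]
wrist_force: [0.4, 0.3, 0.3]
finger_gap: 1.001
```

Run:
```python
from h import *
import pickle
D=cam("wrist"); pickle.dump(D,open("d1.pkl","wb")); im,R,t,c=D
print(proj(R,t,c,[.5415,.2473,.056]))
delta([.56,.24,.28])
cv2.imwrite("pics/w1.png",cv2.convertScaleAbs(im,alpha=1.5))
```

```text
(np.float64(255.7647192657443), np.float64(215.65892986089074))
tcp [0.549  0.2582 0.2911] yaw 2.7751 t 1.7 F [-0.86 -0.11 -0.14] gap 88.0 tilt [ 1.7e-03  9.0e-04 -1.0e+00]
lin units [-0.336 -0.261  0.223]
```

View pics/w1.png

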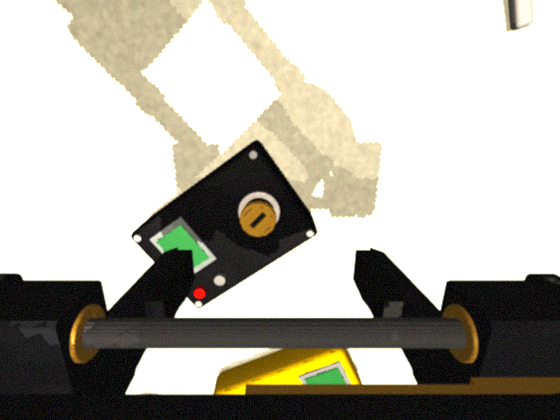

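The wrist view shows the cap's brass face at about (257,219), with its dark slot running lower-left to upper-right, and the box corners are clear. I'll measure the slot and the cap, then take a second view with parallax on the way to the stand.

```bash
cat > capm.py <<'E'
from h import *
def capm(D,uv,tag):
    im,R,t,c=D; u,v=map(int,uv); r=34; x0,y0=u-r,v-r
    k=cv2.resize(im[y0:y0+2*r,x0:x0+2*r],None,fx=6,fy=6,interpolation=cv2.INTER_CUBIC)
    hsv=cv2.cvtColor(k,cv2.COLOR_BGR2HSV); m=cv2.inRange(hsv,(8,90,60),(30,255,255))
    q=cv2.convexHull(max(cv2.findContours(m,0,2)[0],key=cv2.contourArea)); e=cv2.fitEllipse(q)
    inside=np.zeros_like(m); cv2.ellipse(inside,(e[0],(e[1][0]*.8,e[1][1]*.8),e[2]),255,-1)
    g=cv2.cvtColor(k,cv2.COLOR_BGR2GRAY); med=np.median(g[inside>0]); d=((g<med*.65)&(inside>0)).astype(np.uint8)
    s=max(cv2.findContours(d,0,2)[0],key=cv2.contourArea); a=cv2.minAreaRect(s)
    f=lambda p:((p[0]+.5)/6-.5+x0,(p[1]+.5)/6-.5+y0)
    cc=f(e[0]); vx,vy,px,py=cv2.fitLine(s,cv2.DIST_L2,0,.01,.01).ravel()
    A,B=f((px-30*vx,py-30*vy)),f((px+30*vx,py+30*vy)); sc=f((px,py))
    P,Q=onz(R,t,c,*A,.06),onz(R,t,c,*B,.06)
    print(tag,"brass",np.round(cc,2),"diam px",np.array(e[1])/6,"slot",np.round(sc,2),np.array(a[1])/6,"slot world angle deg",np.degrees(np.arctan2(*(Q-P)[1::-1])).round(2))
    vis=k.copy(); cv2.drawContours(vis,[s],-1,(0,255,0),1); cv2.ellipse(vis,e,(255,0,0),1); cv2.imwrite(f"pics/cap_{tag}.png",vis)
    return cc,sc
def tri(L):
    A=np.zeros((3,3));b=np.zeros(3)
    for (im,R,t,c),p in L:
        o,d=ray(R,t,c,*p); d/=np.linalg.norm(d); M=np.eye(3)-np.outer(d,d); A+=M;b+=M@o
    X=np.linalg.solve(A,b); print("tri",X.round(4),"reproj",[np.round(np.array(proj(R,t,c,X))-p,2) for (im,R,t,c),p in L]); return X
E
python3 - <<'E'
from capm import *
import pickle
D=pickle.load(open("d1.pkl","rb")); im,R,t,c=D
cc,sc=capm(D,(258,219),"w1")
for z in(.057,.062,.068): print(z,onz(R,t,c,*sc,z).round(4))
g=cv2.cvtColor(im,cv2.COLOR_BGR2GRAY); m=((g<60)*255).astype(np.uint8); m[:135]=0;m[:, :125]=0;m[:,325:]=0;m[310:]=0
w=cv2.inRange(im,(110,110,110),(255,255,255));w[:135]=0;w[310:]=0;w[:,:125]=0;w[:,325:]=0
n,_,st,ce=cv2.connectedComponentsWithStats(w)
for s,q in zip(st,ce):
    if 6<s[4]<120: print("screw?",s,q.round(1),onz(R,t,c,*q,.045).round(4))
E
```

```text
w1 brass [257.67 218.65] diam px [36.15797679 37.31244151] slot [258.06 219.13] [ 5.06759803 18.50262705] slot world angle deg 110.97
0.057 [0.5444 0.2481 0.057 ]
0.062 [0.5427 0.249  0.062 ]
0.068 [0.5407 0.2501 0.068 ]
screw? [292 135   9  10  54] [296.1 138.9] [0.4998 0.2955 0.045 ]
screw? [185 149   8   8  27] [187.7 152.2] [0.48   0.2167 0.045 ]
screw? [252 152   4   5   8] [253.4 154. ] [0.4988 0.262  0.045 ]
screw? [188 168   8   5  14] [191.6 170.1] [0.4933 0.2134 0.045 ]
screw? [150 232  14  21 111] [156.9 240.6] [0.5363 0.161  0.045 ]
screw? [214 276  11   9  73] [219.1 280.2] [0.5887 0.1934 0.045 ]
```

>>> {"op": "drive_tool", "data": {
  "gripper": [88, 88],
  "linear": [
    [0, -0.8, -0.2],
    [0, -0.8, -0.2]
  ],
  "turn": [
    [0, 0, 0],
    [0, 0, 0]
  ]
}}

```text
time_s: 1.9
tcp_pos: [0.5199, 0.1834, 0.3109]
tool_rot: [[-0.934, 0.356, 0.001], [0.356, 0.934, 0.0], [-0.001, 0.001, -1.0]]
wrist_force: [0.2, -0.8, 0.1]
finger_gap: 0.998
```

Run:
```python
from capm import *
import pickle
D=cam("wrist"); pickle.dump(D,open("d2.pkl","wb")); im,R,t,c=D
D1=pickle.load(open("d1.pkl","rb")); uv=proj(R,t,c,[.5415,.2473,.06]); print(uv)
a=capm(D1,(258,219),"w1"); b=capm(D,uv,"w2"); tri([(D1,a[0]),(D,b[0])]); tri([(D1,a[1]),(D,b[1])])
v=[cv2.resize(cv2.imread(f"pics/cap_{n}.png"),(390,390)) for n in("w1","w2")]; cv2.imwrite("pics/caps.png",np.hstack(v))
delta([.538,-.2287,.40])
```

```text
(np.float64(355.49152263584784), np.float64(209.41751117711664))
w1 brass [257.67 218.65] diam px [36.15797679 37.31244151] slot [258.06 219.13] [ 5.06759803 18.50262705] slot world angle deg 110.97
w2 brass [356.76 210.46] diam px [32.79079183 36.43546295] slot [356.59 211.98] [ 4.37113825 18.08746847] slot world angle deg 116.49
tri [0.5434 0.2482 0.0585] reproj [array([-0.  , -0.04]), array([0.  , 0.03])]
tri [0.5447 0.248  0.0574] reproj [array([0.04, 0.52]), array([-0.04, -0.48])]
tcp [0.5182 0.1791 0.3121] yaw 2.7761 t 1.95 F [-2.5  -3.71  0.75] gap 87.7 tilt [ 2.0e-04 -3.2e-03 -1.0e+00]
lin units [-3.288 -7.481 -1.731]
```

View pics/caps.png

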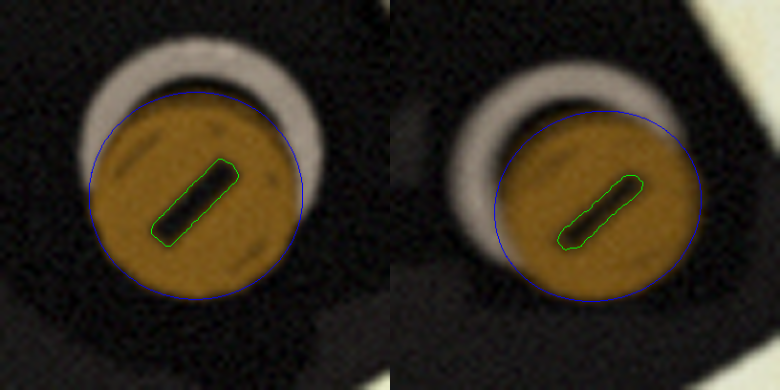

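The slot outline in the first view is clean: world angle about 111°, centre about (0.543,0.249). The second view was taken while moving and is noisier. Now over to the screwdriver.

>>> {"op": "drive_tool", "data": {
  "gripper": [88, 88, 88, 88, 88, 88, 88, 88],
  "linear": [
    [-0.2, -0.5, -0.3],
    [-0.35, -0.85, -0.3],
    [-0.35, -0.85, -0.2],
    [-0.35, -0.85, -0.2],
    [-0.35, -0.85, -0.1],
    [-0.35, -0.85, 0],
    [-0.35, -0.85, 0],
    [-0.35, -0.85, 0]
  ],
  "turn": [
    [0, 0, 0],
    [0, 0, 0],
    [0, 0, 0],
    [0, 0, 0],
    [0, 0, 0],
    [0, 0, 0],
    [0, 0, 0],
    [0, 0, 0]
  ]
}}

```text
time_s: 2.75
tcp_pos: [0.5282, -0.1669, 0.3666]
tool_rot: [[-0.934, 0.358, 0.003], [0.358, 0.934, -0.001], [-0.003, 0.0, -1.0]]
wrist_force: [0.5, 0.1, -0.2]
finger_gap: 1.0
```

>>> {"op": "drive_tool", "data": {
  "gripper": [88, 88, 88, 88, 88],
  "linear": [
    [-0.35, -0.7, 0],
    [-0.3, -0.4, 0],
    [0, 0, 0],
    [0, 0, 0],
    [0, 0, 0]
  ],
  "turn": [
    [0, 0, 0],
    [0, 0, 0],
    [0, 0, 0],
    [0, 0, 0],
    [0, 0, 0]
  ]
}}

```text
time_s: 3.25
tcp_pos: [0.5387, -0.2276, 0.3651]
tool_rot: [[-0.934, 0.358, 0.0], [0.358, 0.934, 0.0], [-0.0, 0.0, -1.0]]
wrist_force: [-0.1, 0.1, -1.0]
finger_gap: 0.999
```

Run:
```python
from h import *
import pickle
D=cam("wrist"); pickle.dump(D,open("d3.pkl","wb")); im,R,t,c=D
print(proj(R,t,c,[.538,-.2287,.142])); delta([.538,-.2287,.40])
cv2.imwrite("pics/w3.png",cv2.convertScaleAbs(im,alpha=1.5))
```

```text
(np.float64(270.75820548729536), np.float64(225.11849989255666))
tcp [ 0.5387 -0.2275  0.3651] yaw 2.7755 t 3.3 F [-0.28  0.25 -0.65] gap 88.1 tilt [ 2.e-04  3.e-04 -1.e+00]
lin units [ 0.003 -0.028 -0.699]
```

View pics/w3.png

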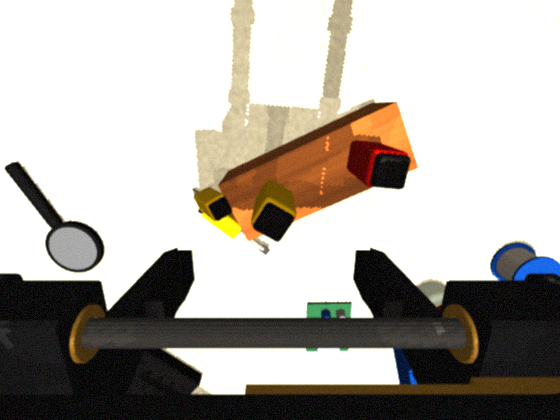

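The wrist view shows the yellow driver's black top at (273,220), the nut driver at (390,170), and a small driver near (219,206). A bright yellow patch at (225,222) and a steel bit at (262,245) were not there before. I'll measure the top square and check this region with a crop.

```bash
cat > topm.py <<'E'
from h import *
def topm(D,uv,z):
    im,R,t,c=D; u,v=map(int,uv); r=26
    k=cv2.resize(im[v-r:v+r,u-r:u+r],None,fx=6,fy=6,interpolation=cv2.INTER_CUBIC); g=k.max(axis=2)
    m=((g<45)*255).astype(np.uint8); n,l,st,ce=cv2.connectedComponentsWithStats(m); i=l[6*r,6*r]
    q=max(cv2.findContours(((l==i)*255).astype(np.uint8),0,2)[0],key=cv2.contourArea); b=cv2.boxPoints(cv2.minAreaRect(q))
    W=np.array([onz(R,t,c,(x+.5)/6-.5+u-r,(y+.5)/6-.5+v-r,z) for x,y in b])
    e=np.diff(np.vstack([W,W[:1]]),axis=0); print("centre",W.mean(0).round(4),"sides mm",(np.linalg.norm(e,axis=1)*1e3).round(1),"angles",np.degrees(np.arctan2(e[:,1],e[:,0])).round(1))
    cv2.drawContours(k,[b.astype(int)],-1,(0,255,0),1); return W.mean(0),k
E
python3 - <<'E'
from topm import *
import pickle
D=pickle.load(open("d3.pkl","rb")); im,R,t,c=D
_,k=topm(D,(274,221),.142); _,k2=topm(D,(391,171),.142)
for p in([.609,-.268,.09],[.516,-.315,.09],[.609,-.268,0],[.516,-.315,0]): print(proj(R,t,c,p))
cr=cv2.convertScaleAbs(cv2.resize(im[170:280,180:310],None,fx=4,fy=4,interpolation=cv2.INTER_CUBIC),alpha=1.4)
T=cam("top"); ct=cv2.convertScaleAbs(cv2.resize(T[0][190:255,345:400],None,fx=4,fy=4,interpolation=cv2.INTER_CUBIC),alpha=1.8)
o=np.zeros((600,800,3),np.uint8); o[:440,:520]=cr; o[:260,560:780]=ct; o[270:270+k.shape[0],488:488+k.shape[1]]=k
cv2.imwrite("pics/crop3.png",o)
E
```

```text
centre [ 0.5362 -0.2263  0.142 ] sides mm [23.2 23.2 23.6 23.9] angles [ 129.5   37.3  -48.8 -143.7]
centre [ 0.5297 -0.1382  0.142 ] sides mm [23.9 24.  24.2 24.9] angles [ 155.    59.2  -22.9 -121.1]
(np.float64(259.8185456857301), np.float64(281.49007533423617))
(np.float64(173.2992012999896), np.float64(213.98064474578103))
(np.float64(262.91148240129075), np.float64(241.92352621938085))
(np.float64(197.29488630942154), np.float64(188.11413028002556))
```

View pics/crop3.png

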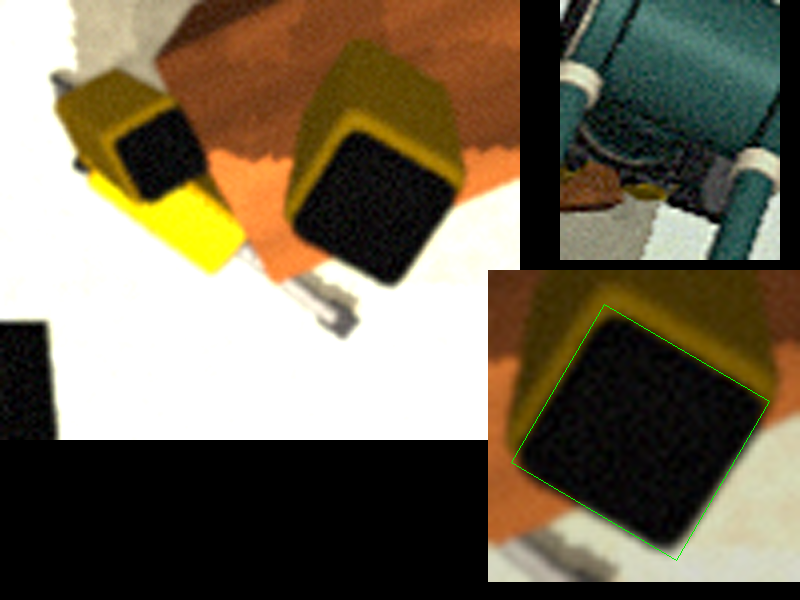

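One small distractor has toppled by itself beside the stand; the arm never came near it. It isn't listed as a bystander. The screwdriver top is at (0.536,-0.226), which matches hole -45 computed from the stand's corners (0.5357,-0.227). Its flats are at 38.6° and 128.6°. I'll turn the tool by -30.4° and descend with a narrower opening.

>>> {"op": "drive_tool", "data": {
  "gripper": [50, 50, 50, 50, 50, 50, 50, 50],
  "linear": [
    [0.055, 0, 0],
    [0, 0, 0],
    [0, 0, 0],
    [0, 0, 0],
    [0, 0, 0],
    [0, 0, 0],
    [0, 0, 0.2],
    [0, 0, 0.2]
  ],
  "turn": [
    [0, 0, 1],
    [0, 0, 1],
    [0, 0, 1],
    [0, 0, 1],
    [0, 0, 1],
    [0, 0, 1],
    [0, 0, 0.1],
    [0, 0, 0]
  ]
}}

```text
time_s: 4.15
tcp_pos: [0.5362, -0.2272, 0.3443]
tool_rot: [[-0.624, 0.782, 0.001], [0.782, 0.624, -0.0], [-0.001, 0.0, -1.0]]
wrist_force: [-0.4, 0.4, -0.2]
finger_gap: 0.569
```

Run:
```python
from topm import *
D=cam("wrist"); im,R,t,c=D
u,v=proj(R,t,c,[.5362,-.2263,.142]); print(u,v); P,k=topm(D,(u,v),.142)
delta([.5362,-.2263,.262],np.radians(128.6)); P[2]=.262; delta(P)
```

```text
273.56877709108915 236.5093394326942
centre [ 0.5364 -0.2253  0.142 ] sides mm [23.2 22.7 23.2 23.6] angles [ 126.8   37.7  -51.  -142.4]
tcp [ 0.5353 -0.227   0.3417] yaw 2.2441 t 4.2 F [-0.71  0.52 -1.15] gap 50.1 tilt [-0.0031  0.0015 -1.    ]
lin units [-0.004  0.025  1.595] rz units -0.00
tcp [ 0.5353 -0.227   0.3417] yaw 2.2441 t 4.2 F [-0.71  0.52 -1.15] gap 50.1 tilt [-0.0031  0.0015 -1.    ]
lin units [0.008 0.041 1.595]
```

>>> {"op": "drive_tool", "data": {
  "gripper": [50, 50, 50, 50, 50, 50, 50],
  "linear": [
    [0, 0.03, 0.25],
    [0, 0, 0.3],
    [0, 0, 0.3],
    [0, 0, 0.3],
    [0, 0, 0.25],
    [0, 0, 0.2],
    [0, 0, 0]
  ],
  "turn": [
    [0, 0, 0],
    [0, 0, 0],
    [0, 0, 0],
    [0, 0, 0],
    [0, 0, 0],
    [0, 0, 0],
    [0, 0, 0]
  ]
}}

```text
time_s: 4.9
tcp_pos: [0.5365, -0.2268, 0.2625]
tool_rot: [[-0.621, 0.783, -0.003], [0.783, 0.621, 0.002], [0.003, -0.002, -1.0]]
wrist_force: [-0.4, 0.4, -0.2]
finger_gap: 0.564
```

>>> {"op": "drive_tool", "data": {
  "gripper": [24, 24, 24, 24, 24, 24, 24, 24],
  "linear": [
    [0, 0, 0],
    [0, 0, 0],
    [0, 0, 0],
    [0, 0, 0],
    [0, 0, 0],
    [0, 0, 0],
    [0, 0, 0],
    [0, 0, 0]
  ],
  "turn": [
    [0, 0, 0],
    [0, 0, 0],
    [0, 0, 0],
    [0, 0, 0],
    [0, 0, 0],
    [0, 0, 0],
    [0, 0, 0],
    [0, 0, 0]
  ],
  "newtons": 50
}}

```text
time_s: 5.7
tcp_pos: [0.5377, -0.2273, 0.2656]
tool_rot: [[-0.622, 0.783, 0.001], [0.783, 0.622, -0.001], [-0.001, 0.001, -1.0]]
wrist_force: [-0.5, 0.5, 4.9]
finger_gap: 0.312
```

Run:
```python
from h import *
delta([.5362,-.2263,.262],np.radians(128.6)); print(ctrl.get_obs()["torque"])
```

```text
tcp [ 0.5377 -0.2273  0.2656] yaw 2.2415 t 5.7 F [-0.54  0.55  4.89] gap 27.5 tilt [ 1.5e-03 -7.0e-04 -1.0e+00]
lin units [ 0.034 -0.011  0.073] rz units -0.03
[-0.01770234  0.01352544  0.01941569]
```

>>> {"op": "drive_tool", "data": {
  "gripper": [24, 24, 24, 24, 24, 24, 24, 24],
  "linear": [
    [0, 0, -0.2],
    [0, 0, -0.4],
    [0, 0, -0.5],
    [0, 0, -0.6],
    [0, 0, -0.6],
    [0, 0, -0.6],
    [0, 0, -0.4],
    [0, 0, 0]
  ],
  "turn": [
    [0, 0, 0],
    [0, 0, 0],
    [0, 0, 0],
    [0, 0, 0],
    [0, 0, 0],
    [0, 0, 0],
    [0, 0, 0],
    [0, 0, 0]
  ]
}}

```text
time_s: 6.5
tcp_pos: [0.5379, -0.2273, 0.4334]
tool_rot: [[-0.622, 0.783, 0.005], [0.783, 0.622, -0.002], [-0.005, 0.003, -1.0]]
wrist_force: [-0.1, 0.5, -1.1]
finger_gap: 0.31
```

Run:
```python
from h import *
import pickle
o=ctrl.get_obs();T=np.array(o["tool_rot"]);P=np.array(o["tcp_pos"])
D=cam("wrist"); im,R,t,c=D; pickle.dump(D,open("d4.pkl","wb"))
S=cam("side"); pickle.dump(S,open("d4s.pkl","wb"))
tip=P+T@np.array([0,0,.2556]); u,v=proj(R,t,c,tip); print("tip",u,v); us,vs=proj(*S[1:],tip); print("side",us,vs)
delta([.5425,.2485,.45]); u,v,us,vs=map(int,(u,v,us,vs))
a=cv2.resize(im[v-60:v+60,u-60:u+60],(480,480),interpolation=cv2.INTER_CUBIC); b=cv2.resize(S[0][vs-60:vs+30,us-30:us+30],(320,480),interpolation=cv2.INTER_CUBIC)
cv2.imwrite("pics/tip4.png",cv2.convertScaleAbs(np.hstack([a,b]),alpha=1.4)); print(u,v)
```

```text
tip 272.86516414081785 210.96951379960095
side 312.04868874280277 246.2814265475567
tcp [ 0.537  -0.2269  0.4292] yaw 2.2415 t 6.6 F [-1.23  0.88 -1.66] gap 27.5 tilt [-5.e-04  3.e-04 -1.e+00]
lin units [ 7.381  5.996 -0.414] 
272 210
```

View pics/tip4.png

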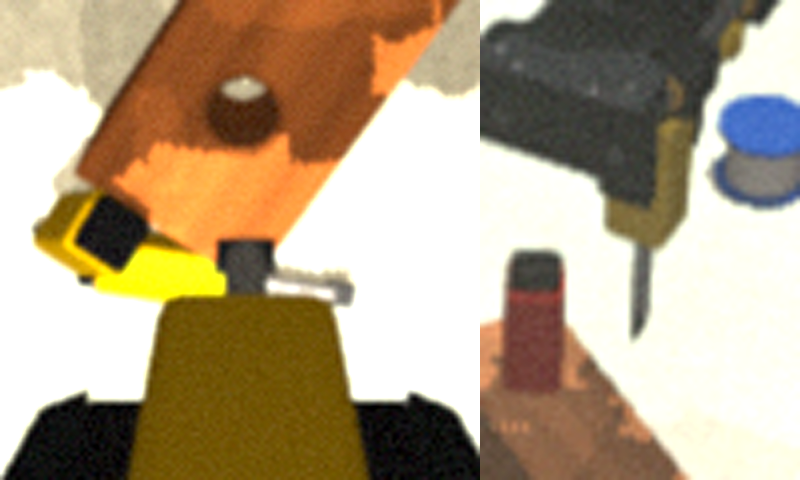

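The tip appears at wrist pixel (273.5,210.5), against a predicted (272.9,211.0), so the held length is right. The blade's broad side (about 11 mm measured) runs along the tool's y. So the tool's y must come to 111°, which puts tool x at 201°. Moving over to the box.

>>> {"op": "drive_tool", "data": {
  "gripper": [24, 24, 24, 24, 24, 24, 24, 24],
  "linear": [
    [0.35, 0.3, 0],
    [0.6, 0.5, 0],
    [0.7, 0.55, 0],
    [0.7, 0.55, 0],
    [0.7, 0.55, 0],
    [0.7, 0.55, 0],
    [0.7, 0.55, 0],
    [0.7, 0.55, 0]
  ],
  "turn": [
    [0, 0, 0],
    [0, 0, 0],
    [0, 0, 0],
    [0, 0, 0],
    [0, 0, 0],
    [0, 0, 0],
    [0, 0, 0],
    [0, 0, 0]
  ]
}}

```text
time_s: 7.4
tcp_pos: [0.5368, 0.1037, 0.4269]
tool_rot: [[-0.621, 0.783, -0.004], [0.783, 0.621, -0.001], [0.002, -0.004, -1.0]]
wrist_force: [0.2, -0.8, -1.2]
finger_gap: 0.314
```

>>> {"op": "drive_tool", "data": {
  "gripper": [24, 24, 24, 24, 24, 24, 24, 24],
  "linear": [
    [0.7, 0.6, 0],
    [0.7, 0.6, 0],
    [0.5, 0.45, 0.1],
    [0.3, 0.25, 0.1],
    [0, 0, 0.2],
    [0, 0, 0.2],
    [0, 0, 0.2],
    [0, 0, 0.2]
  ],
  "turn": [
    [0, 0, 0],
    [0, 0, 0],
    [0, 0, 0],
    [0, 0, 0],
    [0, 0, -1],
    [0, 0, -1],
    [0, 0, -1],
    [0, 0, -1]
  ]
}}

```text
time_s: 8.2
tcp_pos: [0.5429, 0.2471, 0.3761]
tool_rot: [[-0.854, 0.52, -0.005], [0.52, 0.854, -0.002], [0.003, -0.004, -1.0]]
wrist_force: [0.8, 0.5, -1.3]
finger_gap: 0.313
```

>>> {"op": "drive_tool", "data": {
  "gripper": [24, 24, 24, 24, 24, 24, 24, 24],
  "linear": [
    [0, 0, 0],
    [0, 0, 0],
    [0, 0, 0],
    [0, 0, 0],
    [0, 0, 0],
    [0, 0, 0],
    [0, 0, 0],
    [0, 0, 0]
  ],
  "turn": [
    [0, 0, -1],
    [0, 0, -1],
    [0, 0, -1],
    [0, 0, -1],
    [0, 0, -1],
    [0, 0, -1],
    [0, 0, -1],
    [0, 0, -1]
  ]
}}

```text
time_s: 9.0
tcp_pos: [0.543, 0.2469, 0.3766]
tool_rot: [[-0.989, -0.15, -0.005], [-0.15, 0.989, -0.002], [0.005, -0.001, -1.0]]
wrist_force: [-0.5, -0.1, -1.0]
finger_gap: 0.314
```

Run:
```python
from h import *
delta([.5425,.2485,.37],np.radians(201)); print(ctrl.get_obs()["q"].round(3))
```

```text
tcp [0.543  0.2469 0.3766] yaw -2.9909 t 9.0 F [-0.47 -0.07 -1.04] gap 27.7 tilt [-0.0048 -0.0019 -1.    ]
lin units [0.004 0.033 0.132] rz units -2.47
[ 0.385  0.138  1.807 -0.     1.202 -1.336]
```

>>> {"op": "drive_tool", "data": {
  "gripper": [24, 24, 24, 24, 24, 24],
  "linear": [
    [0, 0.03, 0],
    [0, 0, 0],
    [0, 0, 0],
    [0, 0, 0],
    [0, 0, 0],
    [0, 0, 0]
  ],
  "turn": [
    [0, 0, -1],
    [0, 0, -1],
    [0, 0, -0.45],
    [0, -0.06, 0],
    [0, 0, 0],
    [0, 0, 0]
  ]
}}

```text
time_s: 9.6
tcp_pos: [0.5434, 0.2486, 0.3786]
tool_rot: [[-0.936, -0.352, 0.003], [-0.352, 0.936, 0.001], [-0.003, -0.0, -1.0]]
wrist_force: [-0.2, 0.6, -0.8]
finger_gap: 0.31
```

Run:
```python
from capm import *
import pickle
o=ctrl.get_obs();T=np.array(o["tool_rot"]);P=np.array(o["tcp_pos"])
D=cam("wrist"); im,R,t,c=D; pickle.dump(D,open("d5.pkl","wb"))
tip=P+T@np.array([0,0,.2556]); print("tip",tip.round(4),np.round(proj(R,t,c,tip),1)); 
for z in(.057,.062,.068): print(z,np.round(proj(R,t,c,[.543,.2485,z]),1))
delta([.543,.2485,.37],np.radians(201))
u,v=map(int,proj(R,t,c,tip)); v-=15
cv2.imwrite("pics/w5.png",cv2.convertScaleAbs(cv2.resize(im[v-50:v+40,u-60:u+60],(800,600),interpolation=cv2.INTER_CUBIC),alpha=1.4)); print(u-60,v-50)
```

```text
tip [0.5441 0.2489 0.123 ] [272.9 210.4]
0.057 [273.1 188.2]
0.062 [273.1 189.5]
0.068 [273.1 191.1]
tcp [0.5435 0.2487 0.3789] yaw -2.7813 t 9.65 F [-0.3  -0.75 -0.89] gap 27.7 tilt [ 0.0037  0.0014 -1.    ]
lin units [0.011 0.    0.179] rz units -0.07
212 145
```

View pics/w5.png

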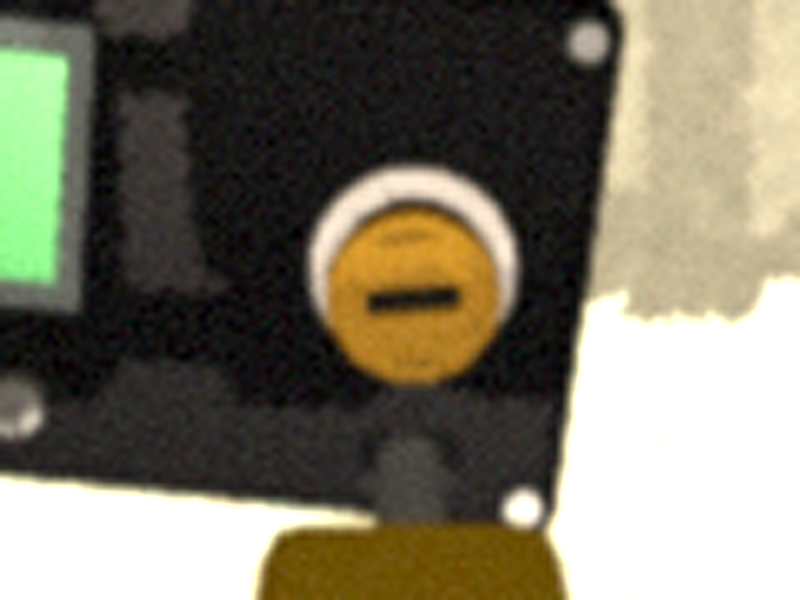

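The picture shows the blade tip at pixel (273.5,210.5) and the slot centred at (274.1,189.9), with the slot tilted a few degrees from the blade. I'll measure the slot and triangulate from the two static views.

Run:
```python
from capm import *
import pickle
D1,D5=[pickle.load(open(f"d{i}.pkl","rb")) for i in(1,5)]
a=capm(D1,(258,219),"w1"); b=capm(D5,(274,188),"w5")
tri([(D1,a[1]),(D5,b[1])]); tri([(D1,a[0]),(D5,b[0])])
im,R,t,c=D5
for z in(.057,.060,.063,.066): print(z,onz(R,t,c,*b[1],z).round(4),onz(*D1[1:],*a[1],z).round(4))
# box corner screws z~.045
for p in((212+588/6.667,145+42/6.667),(212+523/6.667,145+508/6.667)): print(onz(R,t,c,*p,.045).round(4))
import os
o=ctrl.get_obs(); T=np.array(o["tool_rot"]); print("tool y deg",np.degrees(np.arctan2(T[1,1],T[0,1])))
```

```text
w1 brass [257.67 218.65] diam px [36.15797679 37.31244151] slot [258.06 219.13] [ 5.06759803 18.50262705] slot world angle deg 110.97
w5 brass [273.43 188.85] diam px [26.96765391 27.38337962] slot [273.76 189.45] [ 3.70210266 14.09790675] slot world angle deg 116.32
tri [0.5426 0.2491 0.0624] reproj [array([0.01, 0.02]), array([ 0.  , -0.02])]
tri [0.5425 0.2487 0.061 ] reproj [array([-0.03, -0.04]), array([-0.  ,  0.04])]
0.057 [0.544  0.2496 0.057 ] [0.5444 0.2481 0.057 ]
0.06 [0.5432 0.2493 0.06  ] [0.5434 0.2486 0.06  ]
0.063 [0.5425 0.249  0.063 ] [0.5424 0.2492 0.063 ]
0.066 [0.5417 0.2487 0.066 ] [0.5414 0.2498 0.066 ]
[0.4991 0.2619 0.045 ]
[0.5749 0.2812 0.045 ]
tool y deg 110.6443929848101
```

Triangulated slot centre is (0.5426,0.2491,0.0624) with 0.02 px residual, and it agrees with the box screws (box x at 104.3°, cap at +36 mm). I take the slot angle as about 114.5°, between two views at 116.4° and one at 111°; the slack is about ±7°. Turning 3.9° more and descending to just above the face.

>>> {"op": "drive_tool", "data": {
  "gripper": [24, 24, 24, 24, 24, 24],
  "linear": [
    [0.015, 0, 0.2],
    [0, 0, 0.3],
    [0, 0, 0.3],
    [0, 0, 0.15],
    [0, 0, 0],
    [0, 0, 0]
  ],
  "turn": [
    [0, 0.03, -0.78],
    [0, 0, 0],
    [0, 0, 0],
    [0, 0, 0],
    [0, 0, 0],
    [0, 0, 0]
  ]
}}

```text
time_s: 10.25
tcp_pos: [0.5431, 0.2485, 0.3318]
tool_rot: [[-0.91, -0.416, 0.002], [-0.416, 0.91, 0.001], [-0.002, -0.0, -1.0]]
wrist_force: [-0.2, 0.1, -1.1]
finger_gap: 0.312
```

```bash
cat > st.py <<'E'
from h import *
o=ctrl.get_obs();T=np.array(o["tool_rot"]);P=np.array(o["tcp_pos"]); tip=P+T@np.array([0,0,.2556])
print("t",round(o["time_s"],2),"tip",tip.round(4),"rel tool(mm)",(T.T@(tip-[.5426,.2491,tip[2]])*1e3).round(1),"ydeg",np.degrees(np.arctan2(T[1,1],T[0,1])).round(2),"tilt",T[:2,2].round(4),"F",np.round(o["wrist_force"],2),"M",np.round(o["torque"],3),"q6",o["q"][5].round(3))
E
python3 st.py
python3 - <<'E'
from capm import *
import pickle
D=cam("wrist"); im,R,t,c=D; u,v=273,200
cv2.imwrite("pics/w6.png",cv2.convertScaleAbs(cv2.resize(im[v-40:v+35,u-50:u+50],(800,600),interpolation=cv2.INTER_CUBIC),alpha=1.4))
E
python3 st.py
```

```text
t 10.25 tip [0.5436 0.2487 0.0762] rel tool(mm) [-0.8 -0.8  0. ] ydeg 114.55 tilt [0.0019 0.0006] F [-0.24  0.15 -1.14] M [0.069 0.017 0.003] q6 -1.612
t 10.3 tip [0.5441 0.2489 0.0769] rel tool(mm) [-1.3 -0.8  0. ] ydeg 114.56 tilt [0.0029 0.001 ] F [ 0.89 -0.48 -0.81] M [ 0.103  0.045 -0.025] q6 -1.612
```

View pics/w6.png

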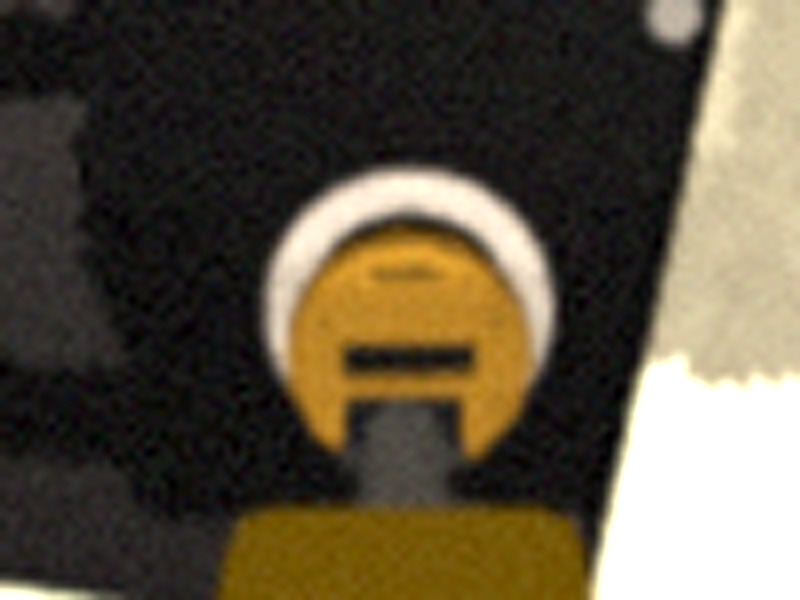

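Blade and slot are parallel now: slot at crop (408,360), blade end at (404,399), about 0.45 mm sideways. I'll work out the remaining fore-aft shift numerically.

```bash
python3 - <<'E'
from h import *
im,R,t,c=cam("wrist")
o=ctrl.get_obs();T=np.array(o["tool_rot"]);P=np.array(o["tcp_pos"])
g=cv2.resize(cv2.cvtColor(im,cv2.COLOR_BGR2GRAY),None,fx=8,fy=8,interpolation=cv2.INTER_CUBIC)
col=g[195*8:216*8,2170:2200].mean(1); print([int(x) for x in col[::4]])
tip=P+T@np.array([.001,0,.2556]); print("tip front edge",tip.round(4),np.round(proj(R,t,c,tip),2))
for z in(.058,.060,.062,.064,.066):
    s=onz(R,t,c,273.6,204.5,z); e=T.T@(s-P); print(z,s.round(4),"slot in tool mm",(e[:2]*1e3).round(2),"gap",round((.2556-e[2])*1e3,1))
for dv in(0,):
    o_,d=ray(R,t,c,273.5,209.4); d=T.T@d; q=T.T@(o_-P); k=(.2556-q[2])/d[2]; print("observed tip edge in tool mm",((q+k*d)*1e3).round(2))
E
python3 st.py
```

```text
[105, 106, 103, 100, 100, 100, 99, 98, 98, 98, 99, 98, 96, 86, 72, 51, 32, 19, 15, 21, 31, 48, 62, 79, 93, 101, 101, 92, 83, 70, 57, 49, 49, 52, 52, 53, 54, 54, 54, 53, 54, 55]
tip front edge [0.5435 0.2486 0.0773] [272.91 209.83]
0.058 [0.5448 0.2498 0.058 ] slot in tool mm [-0.64  0.56] gap -19.3
0.06 [0.5442 0.2496 0.06  ] slot in tool mm [0.01 0.56] gap -17.3
0.062 [0.5436 0.2493 0.062 ] slot in tool mm [0.66 0.56] gap -15.3
0.064 [0.543 0.249 0.064] slot in tool mm [1.31 0.56] gap -13.3
0.066 [0.5424 0.2487 0.066 ] slot in tool mm [1.96 0.56] gap -11.3
observed tip edge in tool mm [  1.37   0.49 255.6 ]
t 10.35 tip [0.5444 0.249  0.0773] rel tool(mm) [-1.6 -0.8  0. ] ydeg 114.57 tilt [0.0036 0.0013] F [ 0.51 -0.18 -1.6 ] M [0.046 0.054 0.02 ] q6 -1.612
```

>>> {"op": "drive_tool", "data": {
  "gripper": [24, 24, 24, 24, 24],
  "linear": [
    [0.01, 0.008, 0.1],
    [0, 0, 0.1],
    [0, 0, 0.04],
    [0, 0, 0],
    [0, 0, 0]
  ],
  "turn": [
    [0, 0, 0],
    [0, 0, 0],
    [0, 0, 0],
    [0, 0, 0],
    [0, 0, 0]
  ]
}}

```text
time_s: 10.85
tcp_pos: [0.5425, 0.2487, 0.3201]
tool_rot: [[-0.909, -0.416, 0.002], [-0.416, 0.909, 0.001], [-0.002, -0.0, -1.0]]
wrist_force: [0.6, -0.0, -1.4]
finger_gap: 0.311
```

```bash
python3 st.py
```

```text
t 10.85 tip [0.5431 0.2489 0.0645] rel tool(mm) [-0.4 -0.4  0. ] ydeg 114.58 tilt [0.0023 0.0008] F [ 0.56 -0.05 -1.42] M [ 0.024  0.036 -0.026] q6 -1.612
```

>>> {"op": "drive_tool", "data": {
  "gripper": [24, 24, 24],
  "linear": [
    [0, 0, 0.03],
    [0, 0, 0],
    [0, 0, 0]
  ],
  "turn": [
    [0, 0, 0],
    [0, 0, 0],
    [0, 0, 0]
  ]
}}

```text
time_s: 11.15
tcp_pos: [0.5426, 0.2487, 0.3187]
tool_rot: [[-0.909, -0.416, 0.003], [-0.416, 0.909, 0.001], [-0.003, -0.0, -1.0]]
wrist_force: [1.3, -0.1, -0.8]
finger_gap: 0.315
```

```bash
python3 st.py
```

```text
t 11.15 tip [0.5432 0.2489 0.0631] rel tool(mm) [-0.5 -0.4  0. ] ydeg 114.58 tilt [0.0026 0.0008] F [ 1.31 -0.06 -0.81] M [ 0.048  0.028 -0.029] q6 -1.612
```

>>> {"op": "drive_tool", "data": {
  "gripper": [24, 24, 24],
  "linear": [
    [0, 0, 0.02],
    [0, 0, 0],
    [0, 0, 0]
  ],
  "turn": [
    [0, 0, 0],
    [0, 0, 0],
    [0, 0, 0]
  ]
}}

```text
time_s: 11.45
tcp_pos: [0.5425, 0.2487, 0.3177]
tool_rot: [[-0.909, -0.416, 0.002], [-0.416, 0.909, 0.001], [-0.003, -0.0, -1.0]]
wrist_force: [-0.6, 0.2, -1.3]
finger_gap: 0.313
```

>>> {"op": "drive_tool", "data": {
  "gripper": [24, 24, 24],
  "linear": [
    [0, 0, 0.02],
    [0, 0, 0],
    [0, 0, 0]
  ],
  "turn": [
    [0, 0, 0],
    [0, 0, 0],
    [0, 0, 0]
  ]
}}

```text
time_s: 11.75
tcp_pos: [0.5426, 0.2488, 0.317]
tool_rot: [[-0.909, -0.416, 0.003], [-0.416, 0.909, 0.001], [-0.003, -0.0, -1.0]]
wrist_force: [-0.1, -0.8, 0.7]
finger_gap: 0.313
```

```bash
python3 st.py
```

```text
t 11.75 tip [0.5434 0.249  0.0615] rel tool(mm) [-0.7 -0.4  0. ] ydeg 114.58 tilt [0.0029 0.001 ] F [-0.1  -0.79  0.71] M [ 0.005  0.211 -0.029] q6 -1.612
```

>>> {"op": "drive_tool", "data": {
  "gripper": [24, 24, 24],
  "linear": [
    [0, 0, 0.02],
    [0, 0, 0],
    [0, 0, 0]
  ],
  "turn": [
    [0, 0, 0],
    [0, 0, 0],
    [0, 0, 0]
  ]
}}

```text
time_s: 12.05
tcp_pos: [0.5427, 0.2488, 0.3164]
tool_rot: [[-0.909, -0.416, 0.003], [-0.416, 0.909, 0.001], [-0.003, -0.0, -1.0]]
wrist_force: [-1.1, 0.8, 4.4]
finger_gap: 0.313
```

```bash
python3 st.py
```

```text
t 12.05 tip [0.5436 0.2491 0.0608] rel tool(mm) [-0.9 -0.4  0. ] ydeg 114.58 tilt [0.0033 0.0012] F [-1.13  0.85  4.42] M [-0.104  0.306 -0.015] q6 -1.612
```

Run:
```python
from h import *
im,R,t,c=cam("wrist"); u,v=273,205
cv2.imwrite("pics/w7.png",cv2.convertScaleAbs(cv2.resize(im[v-27:v+18,u-30:u+30],(800,600),interpolation=cv2.INTER_CUBIC),alpha=1.6))
```

```text
(no output)
```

View pics/w7.png

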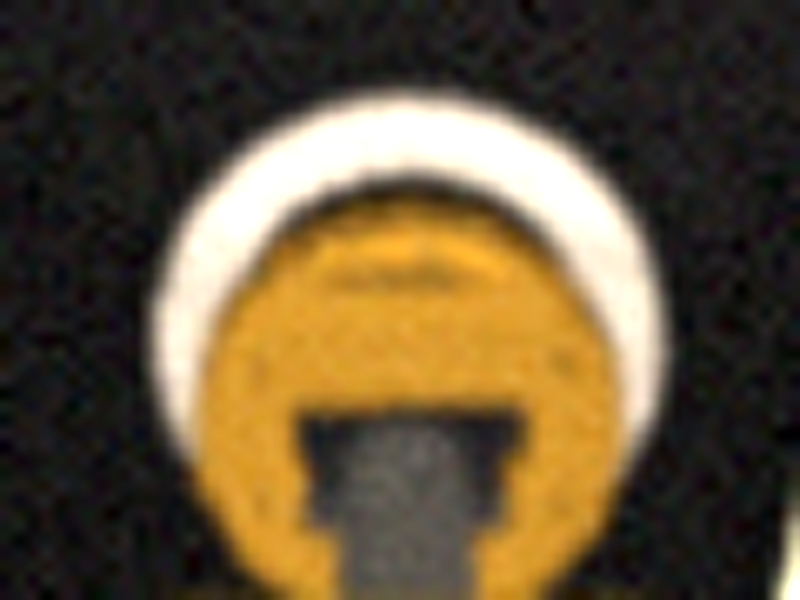

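The blade is in the slot: its grey front face runs right up to the slot's near edge at row 410, blade columns 310–500 sit inside slot columns 295–525, and it presses on the spring. Now turning clockwise while following the cap down.

>>> {"op": "drive_tool", "data": {
  "gripper": [24, 24, 24, 24, 24, 24, 24],
  "linear": [
    [0, 0, 0.01],
    [0, 0, 0],
    [0, 0, 0],
    [0, 0, 0.002],
    [0, 0, 0.003],
    [0, 0, 0.003],
    [0, 0, 0]
  ],
  "turn": [
    [0, 0, 0],
    [0, 0, 0.5],
    [0, 0, 0.5],
    [0, 0, 0.5],
    [0, 0, 0.5],
    [0, 0, 0.5],
    [0, 0, 0]
  ]
}}

```text
time_s: 12.8
tcp_pos: [0.5427, 0.2488, 0.3158]
tool_rot: [[-0.978, -0.208, 0.003], [-0.208, 0.978, 0.001], [-0.003, 0.0, -1.0]]
wrist_force: [-1.9, -0.9, 8.3]
finger_gap: 0.313
```

```bash
python3 st.py
```

```text
t 12.8 tip [0.5434 0.2491 0.0602] rel tool(mm) [-0.8 -0.2  0. ] ydeg 102.03 tilt [0.003  0.0011] F [-1.91 -0.93  8.28] M [-0.144  0.525  0.049] q6 -1.392
```

>>> {"op": "drive_tool", "data": {
  "gripper": [24, 24, 24, 24, 24, 24, 24],
  "linear": [
    [0, 0, 0.002],
    [0, 0, 0.002],
    [0, 0, 0.002],
    [0, 0, 0.002],
    [0, 0, 0.002],
    [0, 0, 0.002],
    [0, 0, 0]
  ],
  "turn": [
    [0, 0, 0.5],
    [0, 0, 0.5],
    [0, 0, 0.5],
    [0, 0, 0.5],
    [0, 0, 0.5],
    [0, 0, 0.5],
    [0, 0, 0]
  ]
}}

```text
time_s: 13.5
tcp_pos: [0.5427, 0.2487, 0.3152]
tool_rot: [[-0.999, 0.052, 0.003], [0.052, 0.999, 0.001], [-0.003, 0.001, -1.0]]
wrist_force: [-2.4, -1.3, 8.0]
finger_gap: 0.31
```

```bash
python3 st.py
```

```text
t 13.5 tip [0.5434 0.249  0.0596] rel tool(mm) [-0.8 -0.1  0. ] ydeg 87.04 tilt [0.003  0.0009] F [-2.42 -1.34  8.04] M [-0.289  0.555  0.085] q6 -1.131
```

>>> {"op": "drive_tool", "data": {
  "gripper": [24, 24, 24, 24, 24, 24, 24, 24],
  "linear": [
    [0, 0, 0.003],
    [0, 0, 0.003],
    [0, 0, 0.003],
    [0, 0, 0.003],
    [0, 0, 0.003],
    [0, 0, 0.003],
    [0, 0, 0.003],
    [0, 0, 0.003]
  ],
  "turn": [
    [0, 0, 0.5],
    [0, 0, 0.5],
    [0, 0, 0.5],
    [0, 0, 0.5],
    [0, 0, 0.5],
    [0, 0, 0.5],
    [0, 0, 0.5],
    [0, 0, 0.5]
  ]
}}

```text
time_s: 14.3
tcp_pos: [0.5427, 0.2486, 0.3141]
tool_rot: [[-0.92, 0.391, 0.003], [0.391, 0.92, 0.001], [-0.003, 0.002, -1.0]]
wrist_force: [-2.4, -1.5, 9.1]
finger_gap: 0.312
```

```bash
python3 st.py
```

```text
t 14.3 tip [0.5435 0.2487 0.0585] rel tool(mm) [-1.  0.  0.] ydeg 66.99 tilt [0.0031 0.0005] F [-2.37 -1.53  9.14] M [-0.387  0.643  0.085] q6 -0.781
```

>>> {"op": "drive_tool", "data": {
  "gripper": [24, 24, 24, 24, 24, 24, 24, 24],
  "linear": [
    [0, 0, 0.0025],
    [0, 0, 0.0025],
    [0, 0, 0.0025],
    [0, 0, 0.0025],
    [0, 0, 0.0025],
    [0, 0, 0.0025],
    [0, 0, 0.0025],
    [0, 0, 0.0025]
  ],
  "turn": [
    [0, 0, 0.5],
    [0, 0, 0.5],
    [0, 0, 0.5],
    [0, 0, 0.5],
    [0, 0, 0.5],
    [0, 0, 0.5],
    [0, 0, 0.5],
    [0, 0, 0.5]
  ]
}}

```text
time_s: 15.1
tcp_pos: [0.5426, 0.2485, 0.313]
tool_rot: [[-0.731, 0.682, 0.003], [0.682, 0.731, 0.0], [-0.002, 0.002, -1.0]]
wrist_force: [-2.5, -1.8, 8.7]
finger_gap: 0.31
```

```bash
python3 st.py
```

```text
t 15.1 tip [0.5433 0.2486 0.0574] rel tool(mm) [-0.9  0.1  0. ] ydeg 46.99 tilt [0.0028 0.0003] F [-2.49 -1.84  8.65] M [-0.465  0.63   0.084] q6 -0.432
```

>>> {"op": "drive_tool", "data": {
  "gripper": [24, 24, 24, 24, 24, 24, 24, 24],
  "linear": [
    [0, 0, 0.0013],
    [0, 0, 0.0013],
    [0, 0, 0.0013],
    [0, 0, 0.0013],
    [0, 0, 0.0013],
    [0, 0, 0.0013],
    [0, 0, 0.0013],
    [0, 0, 0.0013]
  ],
  "turn": [
    [0, 0, 0.25],
    [0, 0, 0.25],
    [0, 0, 0.25],
    [0, 0, 0.25],
    [0, 0, 0.25],
    [0, 0, 0.25],
    [0, 0, 0.25],
    [0, 0, 0.25]
  ]
}}

```text
time_s: 15.9
tcp_pos: [0.5426, 0.2485, 0.3125]
tool_rot: [[-0.602, 0.798, 0.003], [0.798, 0.602, 0.0], [-0.001, 0.002, -1.0]]
wrist_force: [-1.9, -1.5, 8.0]
finger_gap: 0.319
```

```bash
python3 st.py
```

```text
t 15.9 tip [0.5433 0.2486 0.0569] rel tool(mm) [-0.8  0.2  0. ] ydeg 37.05 tilt [0.0027 0.0002] F [-1.92 -1.54  8.01] M [-0.566  0.672  0.037] q6 -0.258
```

>>> {"op": "drive_tool", "data": {
  "gripper": [24, 24, 24, 24],
  "linear": [
    [0, 0, 0.001],
    [0, 0, 0.001],
    [0, 0, 0.001],
    [0, 0, 0.001]
  ],
  "turn": [
    [0, 0, 0.2],
    [0, 0, 0.2],
    [0, 0, 0.2],
    [0, 0, 0]
  ]
}}

```text
time_s: 16.3
tcp_pos: [0.5426, 0.2485, 0.3123]
tool_rot: [[-0.56, 0.828, 0.003], [0.828, 0.56, 0.0], [-0.001, 0.002, -1.0]]
wrist_force: [-2.9, -1.8, 8.0]
finger_gap: 0.316
```

```bash
python3 st.py
```

```text
t 16.3 tip [0.5433 0.2486 0.0567] rel tool(mm) [-0.8  0.3  0. ] ydeg 34.07 tilt [0.0027 0.0003] F [-2.93 -1.77  7.96] M [-0.512  0.737  0.079] q6 -0.206
```

>>> {"op": "drive_tool", "data": {
  "gripper": [24, 24, 24, 24],
  "linear": [
    [0, 0, 0.0015],
    [0, 0, 0.001],
    [0, 0, 0.001],
    [0, 0, 0]
  ],
  "turn": [
    [0, 0, 0.2],
    [0, 0, 0.2],
    [0, 0, 0.2],
    [0, 0, 0]
  ]
}}

```text
time_s: 16.7
tcp_pos: [0.5426, 0.2485, 0.3122]
tool_rot: [[-0.516, 0.857, 0.003], [0.857, 0.516, 0.0], [-0.001, 0.002, -1.0]]
wrist_force: [-3.7, -1.5, 9.4]
finger_gap: 0.314
```

```bash
python3 st.py
```

```text
t 16.7 tip [0.5433 0.2486 0.0566] rel tool(mm) [-0.8  0.3  0. ] ydeg 31.07 tilt [0.0027 0.0003] F [-3.7  -1.47  9.35] M [-0.526  0.72   0.073] q6 -0.154
```

>>> {"op": "drive_tool", "data": {
  "gripper": [24, 24, 24, 24],
  "linear": [
    [0, 0, 0.0015],
    [0, 0, 0.001],
    [0, 0, 0.001],
    [0, 0, 0]
  ],
  "turn": [
    [0, 0, 0.2],
    [0, 0, 0.2],
    [0, 0, 0.2],
    [0, 0, 0]
  ]
}}

```text
time_s: 17.1
tcp_pos: [0.5426, 0.2485, 0.312]
tool_rot: [[-0.471, 0.882, 0.003], [0.882, 0.471, 0.0], [-0.001, 0.002, -1.0]]
wrist_force: [-2.3, -1.4, 8.4]
finger_gap: 0.314
```

```bash
python3 st.py
```

```text
t 17.1 tip [0.5433 0.2485 0.0564] rel tool(mm) [-0.8  0.3  0. ] ydeg 28.07 tilt [0.0026 0.0002] F [-2.29 -1.45  8.41] M [-0.553  0.69   0.037] q6 -0.102
```

>>> {"op": "drive_tool", "data": {
  "gripper": [24, 24, 24, 24],
  "linear": [
    [0, 0, 0.001],
    [0, 0, 0.001],
    [0, 0, 0.001],
    [0, 0, 0]
  ],
  "turn": [
    [0, 0, 0.2],
    [0, 0, 0.2],
    [0, 0, 0.2],
    [0, 0, 0]
  ]
}}

```text
time_s: 17.5
tcp_pos: [0.5426, 0.2485, 0.3118]
tool_rot: [[-0.424, 0.906, 0.003], [0.906, 0.424, 0.0], [-0.001, 0.002, -1.0]]
wrist_force: [-2.3, -1.8, 7.7]
finger_gap: 0.312
```

```bash
python3 st.py
```

```text
t 17.5 tip [0.5433 0.2486 0.0562] rel tool(mm) [-0.8  0.4  0. ] ydeg 25.07 tilt [0.0026 0.0002] F [-2.34 -1.78  7.72] M [-0.536  0.76   0.097] q6 -0.049
```

>>> {"op": "drive_tool", "data": {
  "gripper": [24, 24, 24, 24],
  "linear": [
    [0, 0, 0.0015],
    [0, 0, 0.0015],
    [0, 0, 0.001],
    [0, 0, 0]
  ],
  "turn": [
    [0, 0, 0.2],
    [0, 0, 0.2],
    [0, 0, 0.1],
    [0, 0, 0]
  ]
}}

```text
time_s: 17.9
tcp_pos: [0.5426, 0.2485, 0.3117]
tool_rot: [[-0.384, 0.923, 0.003], [0.923, 0.384, 0.0], [-0.001, 0.003, -1.0]]
wrist_force: [-2.5, -1.3, 9.0]
finger_gap: 0.312
```

```bash
python3 st.py
```

```text
t 17.9 tip [0.5432 0.2486 0.0561] rel tool(mm) [-0.7  0.4  0. ] ydeg 22.58 tilt [0.0026 0.0002] F [-2.55 -1.28  9.05] M [-0.554  0.715  0.063] q6 -0.006
```

>>> {"op": "drive_tool", "data": {
  "gripper": [24, 24, 24, 24],
  "linear": [
    [0, 0, 0.001],
    [0, 0, 0.001],
    [0, 0, 0],
    [0, 0, 0]
  ],
  "turn": [
    [0, 0, 0.2],
    [0, 0, 0.2],
    [0, 0, 0.1],
    [0, 0, 0]
  ]
}}

```text
time_s: 18.3
tcp_pos: [0.5426, 0.2485, 0.3116]
tool_rot: [[-0.343, 0.939, 0.003], [0.939, 0.343, 0.0], [-0.001, 0.002, -1.0]]
wrist_force: [-2.5, -1.9, 9.5]
finger_gap: 0.312
```

```bash
python3 st.py
```

```text
t 18.3 tip [0.5432 0.2486 0.056 ] rel tool(mm) [-0.7  0.4  0. ] ydeg 20.08 tilt [0.0026 0.0002] F [-2.47 -1.92  9.5 ] M [-0.557  0.689  0.114] q6 0.038
```

>>> {"op": "drive_tool", "data": {
  "gripper": [24, 24, 24, 24],
  "linear": [
    [0, 0, 0.001],
    [0, 0, 0],
    [0, 0, 0],
    [0, 0, 0]
  ],
  "turn": [
    [0, 0, 0.15],
    [0, 0, 0.15],
    [0, 0, 0],
    [0, 0, 0]
  ]
}}

```text
time_s: 18.7
tcp_pos: [0.5426, 0.2485, 0.3115]
tool_rot: [[-0.319, 0.948, 0.003], [0.948, 0.319, 0.0], [-0.001, 0.003, -1.0]]
wrist_force: [-2.3, -2.0, 8.5]
finger_gap: 0.313
```

```bash
python3 st.py
```

```text
t 18.7 tip [0.5432 0.2486 0.0559] rel tool(mm) [-0.7  0.4  0. ] ydeg 18.6 tilt [0.0026 0.0002] F [-2.27 -2.04  8.46] M [-0.54   0.772  0.071] q6 0.064
```

>>> {"op": "drive_tool", "data": {
  "gripper": [24, 24, 24, 24],
  "linear": [
    [0, 0, 0.001],
    [0, 0, 0.001],
    [0, 0, 0],
    [0, 0, 0]
  ],
  "turn": [
    [0, 0, 0.15],
    [0, 0, 0.15],
    [0, 0, 0],
    [0, 0, 0]
  ]
}}

```text
time_s: 19.1
tcp_pos: [0.5426, 0.2485, 0.3114]
tool_rot: [[-0.294, 0.956, 0.003], [0.956, 0.294, 0.0], [-0.001, 0.003, -1.0]]
wrist_force: [-3.2, -1.7, 8.6]
finger_gap: 0.313
```

```bash
python3 st.py
```

```text
t 19.1 tip [0.5432 0.2486 0.0558] rel tool(mm) [-0.7  0.4  0. ] ydeg 17.1 tilt [0.0026 0.0002] F [-3.23 -1.71  8.63] M [-0.534  0.722  0.073] q6 0.09
```

>>> {"op": "drive_tool", "data": {
  "gripper": [24, 24, 24, 24],
  "linear": [
    [0, 0, 0.001],
    [0, 0, 0.001],
    [0, 0, 0],
    [0, 0, 0]
  ],
  "turn": [
    [0, 0, 0.2],
    [0, 0, 0.2],
    [0, 0, 0],
    [0, 0, 0]
  ]
}}

```text
time_s: 19.5
tcp_pos: [0.5426, 0.2485, 0.3113]
tool_rot: [[-0.26, 0.965, 0.003], [0.965, 0.26, 0.0], [-0.0, 0.002, -1.0]]
wrist_force: [-2.7, -1.2, 8.6]
finger_gap: 0.316
```

```bash
python3 st.py
```

```text
t 19.5 tip [0.5432 0.2486 0.0557] rel tool(mm) [-0.7  0.4  0. ] ydeg 15.1 tilt [0.0025 0.0002] F [-2.66 -1.24  8.56] M [-0.58   0.679  0.026] q6 0.125
```

>>> {"op": "drive_tool", "data": {
  "gripper": [24, 24, 24, 24],
  "linear": [
    [0, 0, 0.001],
    [0, 0, 0.001],
    [0, 0, 0],
    [0, 0, 0]
  ],
  "turn": [
    [0, 0, 0.2],
    [0, 0, 0.2],
    [0, 0, 0],
    [0, 0, 0]
  ]
}}

```text
time_s: 19.9
tcp_pos: [0.5426, 0.2485, 0.3112]
tool_rot: [[-0.227, 0.974, 0.003], [0.974, 0.227, 0.0], [-0.0, 0.003, -1.0]]
wrist_force: [-3.1, -1.9, 8.3]
finger_gap: 0.311
```

```bash
python3 st.py
```

```text
t 19.9 tip [0.5433 0.2486 0.0556] rel tool(mm) [-0.6  0.5  0. ] ydeg 13.1 tilt [0.0026 0.0003] F [-3.11 -1.85  8.29] M [-0.545  0.77   0.08 ] q6 0.16
```

>>> {"op": "drive_tool", "data": {
  "gripper": [24, 24, 24, 24],
  "linear": [
    [0, 0, 0.001],
    [0, 0, 0],
    [0, 0, 0],
    [0, 0, 0]
  ],
  "turn": [
    [0, 0, 0.15],
    [0, 0, 0.15],
    [0, 0, 0],
    [0, 0, 0]
  ]
}}

```text
time_s: 20.3
tcp_pos: [0.5426, 0.2486, 0.3112]
tool_rot: [[-0.201, 0.98, 0.003], [0.98, 0.201, 0.0], [-0.0, 0.003, -1.0]]
wrist_force: [-3.1, -2.2, 9.3]
finger_gap: 0.31
```

```bash
python3 st.py
```

```text
t 20.3 tip [0.5433 0.2486 0.0556] rel tool(mm) [-0.6  0.6  0. ] ydeg 11.6 tilt [0.0028 0.0003] F [-3.08 -2.21  9.31] M [-0.507  0.734  0.114] q6 0.186
```

```bash
cat > avg.py <<'E'
from h import *
L=[]
for i in range(5):
    o=ctrl.get_obs(); L.append(np.r_[o["wrist_force"],o["torque"]]); ctrl.read_camera("side")
print(np.mean(L,0).round(3), [round(x[5],3) for x in L])
E
python3 avg.py
```

```text
[-2.997 -1.828  9.144 -0.51   0.732  0.105] [np.float64(0.114), np.float64(0.052), np.float64(0.092), np.float64(0.105), np.float64(0.161)]
```

>>> {"op": "drive_tool", "data": {
  "gripper": [24, 24, 24],
  "linear": [
    [0, 0, 0],
    [0, 0, 0],
    [0, 0, 0]
  ],
  "turn": [
    [0, 0, 0.15],
    [0, 0, 0],
    [0, 0, 0]
  ]
}}

```text
time_s: 20.85
tcp_pos: [0.5426, 0.2485, 0.3112]
tool_rot: [[-0.188, 0.982, 0.003], [0.982, 0.188, 0.0], [-0.0, 0.003, -1.0]]
wrist_force: [-2.2, -2.2, 7.7]
finger_gap: 0.312
```

```bash
python3 avg.py; python3 st.py
```

```text
[-2.501 -1.95   8.451 -0.507  0.719  0.107] [np.float64(0.11), np.float64(0.143), np.float64(0.128), np.float64(0.101), np.float64(0.055)]
t 21.1 tip [0.5433 0.2486 0.0556] rel tool(mm) [-0.6  0.6  0. ] ydeg 10.85 tilt [0.0027 0.0003] F [-3.09 -2.16  8.44] M [-0.543  0.656  0.082] q6 0.199
```

>>> {"op": "drive_tool", "data": {
  "gripper": [24, 24, 24, 24],
  "linear": [
    [0, 0, 0.001],
    [0, 0, 0.001],
    [0, 0, 0],
    [0, 0, 0]
  ],
  "turn": [
    [0, 0, 0.2],
    [0, 0, 0.15],
    [0, 0, 0],
    [0, 0, 0]
  ]
}}

```text
time_s: 21.5
tcp_pos: [0.5427, 0.2486, 0.3112]
tool_rot: [[-0.158, 0.987, 0.003], [0.987, 0.158, 0.0], [-0.0, 0.003, -1.0]]
wrist_force: [-2.6, -2.5, 9.2]
finger_gap: 0.308
```

```bash
python3 avg.py; python3 st.py
```

```text
[-2.487 -1.639  8.95  -0.505  0.757  0.125] [np.float64(0.091), np.float64(0.132), np.float64(0.135), np.float64(0.147), np.float64(0.119)]
t 21.75 tip [0.5434 0.2487 0.0556] rel tool(mm) [-0.5  0.7  0. ] ydeg 9.11 tilt [0.0028 0.0004] F [-3.3  -2.17  9.67] M [-0.511  0.72   0.08 ] q6 0.23
```

>>> {"op": "drive_tool", "data": {
  "gripper": [24, 24, 24, 24],
  "linear": [
    [0, 0, 0],
    [0, 0, 0],
    [0, 0, 0],
    [0, 0, 0]
  ],
  "turn": [
    [0, 0, 0.2],
    [0, 0, 0.2],
    [0, 0, 0],
    [0, 0, 0]
  ]
}}

```text
time_s: 22.15
tcp_pos: [0.5427, 0.2486, 0.3112]
tool_rot: [[-0.124, 0.992, 0.003], [0.992, 0.124, 0.0], [0.0, 0.003, -1.0]]
wrist_force: [-2.9, -1.9, 9.0]
finger_gap: 0.314
```

```bash
python3 avg.py; python3 st.py
```

```text
[-2.361 -1.646  9.002 -0.499  0.712  0.121] [np.float64(0.092), np.float64(0.118), np.float64(0.146), np.float64(0.131), np.float64(0.12)]
t 22.4 tip [0.5434 0.2487 0.0556] rel tool(mm) [-0.5  0.8  0. ] ydeg 7.11 tilt [0.0029 0.0004] F [-1.79 -1.97  7.72] M [-0.527  0.725  0.159] q6 0.264
```

Run:
```python
from h import *
im,R,t,c=cam("wrist"); u,v=273,207
a=cv2.resize(im[v-27:v+33,u-40:u+40],(800,600),interpolation=cv2.INTER_CUBIC)
cv2.imwrite("pics/w8.png",cv2.convertScaleAbs(a,alpha=1.6))
```

```text
(no output)
```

View pics/w8.png

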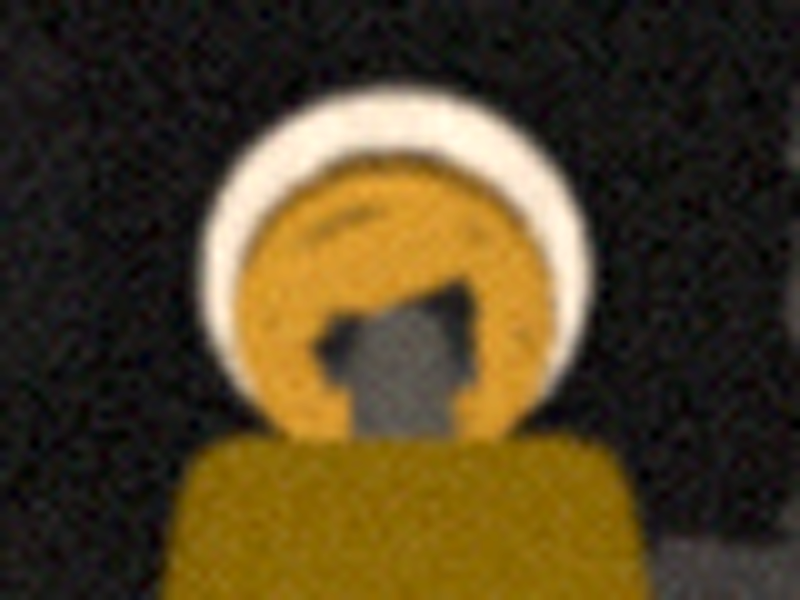

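The slot's upper edge runs from about (335,318) to (462,278), so the cap lags the blade by roughly 18–20°. The handle is still square to the image. I'll measure that edge numerically.

```bash
cat > slot.py <<'E'
from h import *
im,R,t,c=cam("wrist"); x0,y0=233,180
k=cv2.resize(im[y0:y0+60,x0:x0+80],(800,600),interpolation=cv2.INTER_CUBIC).astype(float)
s=k[...,2]-k[...,0]; pts=[]
for u in range(330,475,6):
    col=s[200:400,u]; b=np.median(s[220:260,380:420]); i=np.argmax(col<.5*b)+200; pts.append((u,i))
print(pts)
sel=np.array([p for p in pts if 345<=p[0]<=455],np.float32); vx,vy,px,py=cv2.fitLine(sel,cv2.DIST_HUBER,0,.01,.01).ravel()
f=lambda a:((px+a*vx+.5)/10-.5+x0,(py+a*vy+.5)/10-.5+y0)
A,B=onz(R,t,c,*f(-50),.0575),onz(R,t,c,*f(50),.0575); T=np.array(ctrl.get_obs()["tool_rot"])
w=np.degrees(np.arctan2(*(B-A)[1::-1])); print("slot edge world deg",w.round(2),"blade",np.degrees(np.arctan2(T[1,1],T[0,1])).round(2))
E
python3 slot.py
```

```text
[(330, np.int64(320)), (336, np.int64(315)), (342, np.int64(314)), (348, np.int64(313)), (354, np.int64(314)), (360, np.int64(314)), (366, np.int64(314)), (372, np.int64(314)), (378, np.int64(312)), (384, np.int64(310)), (390, np.int64(307)), (396, np.int64(304)), (402, np.int64(302)), (408, np.int64(300)), (414, np.int64(298)), (420, np.int64(295)), (426, np.int64(293)), (432, np.int64(291)), (438, np.int64(288)), (444, np.int64(286)), (450, np.int64(282)), (456, np.int64(281)), (462, np.int64(282)), (468, np.int64(289)), (474, np.int64(298))]
slot edge world deg 28.15 blade 7.11
```

The slot is at about 29° and the blade at 7°, a lead far beyond the rigid slack, so the blade may have ridden partly onto an edge. I'll turn back to line up with the slot and watch whether it drops in.

>>> {"op": "drive_tool", "data": {
  "gripper": [24, 24, 24, 24, 24, 24, 24],
  "linear": [
    [0, 0, 0],
    [0, 0, 0],
    [0, 0, 0],
    [0, 0, 0],
    [0, 0, 0],
    [0, 0, 0],
    [0, 0, 0]
  ],
  "turn": [
    [0, 0, -0.8],
    [0, 0, -0.8],
    [0, 0, -0.8],
    [0, 0, -0.8],
    [0, 0, -0.8],
    [0, 0, -0.4],
    [0, 0, 0]
  ]
}}

```text
time_s: 23.2
tcp_pos: [0.5431, 0.2488, 0.3114]
tool_rot: [[-0.487, 0.874, 0.005], [0.874, 0.487, 0.001], [-0.001, 0.005, -1.0]]
wrist_force: [-1.8, -1.2, 7.9]
finger_gap: 0.315
```

```bash
python3 avg.py; python3 st.py; python3 slot.py
```

```text
[-1.163 -0.979  7.746 -0.345  0.327  0.017] [np.float64(0.031), np.float64(0.028), np.float64(0.004), np.float64(0.023), np.float64(-0.003)]
t 23.45 tip [0.5442 0.249  0.0558] rel tool(mm) [-0.8  1.4  0. ] ydeg 29.08 tilt [0.0044 0.0012] F [-0.93 -0.94  8.18] M [-0.383  0.335 -0.035] q6 -0.119
[(330, np.int64(302)), (336, np.int64(302)), (342, np.int64(302)), (348, np.int64(303)), (354, np.int64(303)), (360, np.int64(303)), (366, np.int64(302)), (372, np.int64(302)), (378, np.int64(302)), (384, np.int64(301)), (390, np.int64(301)), (396, np.int64(300)), (402, np.int64(300)), (408, np.int64(300)), (414, np.int64(300)), (420, np.int64(300)), (426, np.int64(300)), (432, np.int64(300)), (438, np.int64(300)), (444, np.int64(300)), (450, np.int64(300)), (456, np.int64(301)), (462, np.int64(302)), (468, np.int64(305)), (474, np.int64(318))]
slot edge world deg 31.2 blade 29.08
```

Run:
```python
from h import *
import pickle
D=cam("wrist"); im,R,t,c=D; pickle.dump(D,open("d9.pkl","wb"))
s=im[...,2].astype(int)-im[...,0]; g=im.max(2)
for v in range(196,226): print(v,"".join("#" if s[v,x]>38 else ("+" if s[v,x]>22 else (":" if g[v,x]>30 else ".")) for x in range(250,300)))
o=ctrl.get_obs();T=np.array(o["tool_rot"]);P=np.array(o["tcp_pos"])
print(np.round(proj(R,t,c,P+T@[0.001,0,.2556]),1), np.round(proj(R,t,c,[.5426,.2491,.0575]),1))
```

```text
196 ....::+++++++################+++++++::............
197 ....:++++++###################++++++++:...........
198 ...::+++++######################++++++::..........
199 ...:++++++########################++++::..........
200 ..::+++++#########################+++++::.........
201 ..:+++++###########################+++++:.........
202 ..:++++#############################++++:.........
203 ..:+++##############################++++:.........
204 .::+++###############################+++::........
205 .::+++###############################+++::........
206 .::++#################################++::........
207 .::++#################################++::........
208 .::++#################################++::........
209 .::++#################################++::........
210 .::++#########+#+++#+++++++++#########++:.........
211 ..:++########:....:::::::::..:########++:.........
212 ..::+########:....::::::::::.:########+::.........
213 ..::+#########++...:::::::::.:########+:..........
214 ...:+###########:.:::::::::::.#######++:..........
215 ...::###########::::::::::::::#######+::..........
216 ....:+##########+:::::::::::::#######+:...........
217 ....:+##########+:::::::::::::#######:............
218 .....:+###########::::::::::+#######+:............
219 ......:############:::::::::########:.............
220 .......+###########:::::::::#######...............
221 ........##########+:::::::::######:...............
222 ........+#########+:::::::::#####+................
223 ....:+##+###########+##++################+........
224 ...+#######################################+......
225 ..+##########################################.....
[273.  209.9] [271.3 210.8]
```

I can't tell whether the stop was reached, so I'll lift the blade 6 mm, re-measure slot and blade, and reseat it properly.

>>> {"op": "drive_tool", "data": {
  "gripper": [24, 24, 24, 24],
  "linear": [
    [0, 0, -0.06],
    [0, 0, -0.06],
    [0, 0, -0.06],
    [0, 0, 0]
  ],
  "turn": [
    [0, 0, 0],
    [0, 0, 0],
    [0, 0, 0],
    [0, 0, 0]
  ]
}}

```text
time_s: 23.95
tcp_pos: [0.5425, 0.2487, 0.3187]
tool_rot: [[-0.486, 0.874, 0.002], [0.874, 0.486, 0.001], [-0.0, 0.002, -1.0]]
wrist_force: [1.1, 0.0, -0.9]
finger_gap: 0.316
```

```bash
python3 st.py
cat > amap.py <<'E'
from h import *
import pickle
D=cam("wrist"); im,R,t,c=D; pickle.dump(D,open("d10.pkl","wb"))
v0,v1,u0,u1=198,216,258,290
k=cv2.resize(im[v0:v1,u0:u1],None,fx=3,fy=2,interpolation=cv2.INTER_AREA).astype(int); s=k[...,2]-k[...,0]; g=k.max(2)
for i in range(0,k.shape[0]): print("%.1f"%(v0+i/2),"".join("#" if a>38 else ("+" if a>24 else (":" if b>32 else ".")) for a,b in zip(s[i],g[i])))
o=ctrl.get_obs();T=np.array(o["tool_rot"]);P=np.array(o["tcp_pos"])
print("pred tip front",np.round(proj(R,t,c,P+T@[0.001,0,.2556]),1),"axis at .0575",np.round(proj(R,t,c,[.5426,.2491,.0575]),1))
E
python3 amap.py
```

```text
t 23.95 tip [0.543  0.2489 0.0631] rel tool(mm) [-0.4  0.3  0. ] ydeg 29.08 tilt [0.0022 0.0008] F [ 1.09  0.03 -0.86] M [-0.046 -0.003 -0.06 ] q6 -0.119
198.0 +++++++++########################################################################+++++++++:::+++
198.5 +++++++++########################################################################+++++++++:::+++
199.0 ++++++##############################################################################+++++++++:::
199.5 ++++++##############################################################################+++++++++:::
200.0 +++#################################################################################++++++++++++
200.5 +++#################################################################################++++++++++++
201.0 #######################################################################################+++++++++
201.5 #######################################################################################+++++++++
202.0 ##########################################################################################+++:::
202.5 #############
[... 2118 characters left out ...]
###################+++:::
213.0 ########################+++......:::::::::::::::::::::::::::......########################+++:::
213.5 ########################+++......:::::::::::::::::::::::::::......########################+++:::
214.0 ########################+++...::::::::::::::::::::::::::::::::::::########################::::::
214.5 ########################+++...::::::::::::::::::::::::::::::::::::########################::::::
215.0 ########################+++::::::::::::::::::::::::::::::::::::...+++#####################:::...
215.5 ########################+++::::::::::::::::::::::::::::::::::::...+++#####################:::...
pred tip front [272.9 209.8] axis at .0575 [272.6 208.4]
```

>>> {"op": "drive_tool", "data": {
  "gripper": [24, 24, 24, 24, 24],
  "linear": [
    [0, 0, -0.15],
    [0, 0, -0.15],
    [0, 0, -0.1],
    [0, 0, 0],
    [0, 0, 0]
  ],
  "turn": [
    [0, 0, 0],
    [0, 0, 0],
    [0, 0, 0],
    [0, 0, 0],
    [0, 0, 0]
  ]
}}

```text
time_s: 24.5
tcp_pos: [0.5426, 0.2487, 0.3394]
tool_rot: [[-0.486, 0.874, 0.003], [0.874, 0.486, 0.001], [-0.001, 0.003, -1.0]]
wrist_force: [-0.6, 0.3, -0.8]
finger_gap: 0.313
```

```bash
cat > sl2.py <<'E'
from capm import *
import pickle
D=cam("wrist"); im,R,t,c=D; pickle.dump(D,open("d11.pkl","wb"))
o=ctrl.get_obs();T=np.array(o["tool_rot"]);P=np.array(o["tcp_pos"])
x0,y0=245,175; k=cv2.resize(im[y0:y0+45,x0:x0+55],None,fx=8,fy=8,interpolation=cv2.INTER_CUBIC).astype(int)
s=k[...,2]-k[...,0]; m=(s<26).astype(np.uint8); n,l,st,ce=cv2.connectedComponentsWithStats(m)
f=lambda p:((p[0]+.5)/8-.5+x0,(p[1]+.5)/8-.5+y0)
for i in range(1,n):
    if 1000<st[i][4]<9000:
        q=max(cv2.findContours((l==i).astype(np.uint8),0,2)[0],key=cv2.contourArea); r=cv2.minAreaRect(q)
        print("comp",st[i],np.round(f(r[0]),2),np.array(r[1])/8,r[2])
        vx,vy,px,py=cv2.fitLine(np.argwhere(l==i)[:,::-1].astype(np.float32),cv2.DIST_L2,0,.01,.01).ravel()
        A,B=[onz(R,t,c,*f((px+a*vx,py+a*vy)),.060) for a in(-40,40)]; print("world deg",np.degrees(np.arctan2(*(B-A)[1::-1])).round(1))
        for z in(.056,.058,.060,.062):
            w=onz(R,t,c,*f(r[0]),z); print(z,w.round(4),"tool",(T.T@(w-P)*1e3).round(2))
for i in range(0,k.shape[0],8): print("%d"%(y0+i/8),"".join("#" if a>38 else ("+" if a>24 else ".") for a in s[i,::4]))
print("pred tip front",np.round(proj(R,t,c,P+T@[0.001,0,.2556]),2))
E
python3 sl2.py; python3 st.py
```

```text
comp [ 161  211  116   18 1718] [271.88 201.98] [ 2.08829093 14.36808014] 88.9583740234375
world deg 30.3
0.056 [0.5431 0.2477 0.056 ] tool [ -1.04  -0.66 283.04]
0.058 [0.5428 0.2483 0.058 ] tool [ -0.4   -0.65 281.04]
0.06 [0.5425 0.2488 0.06  ] tool [ 2.4000e-01 -6.4000e-01  2.7904e+02]
0.062 [0.5422 0.2494 0.062 ] tool [  0.87  -0.63 277.04]
175 ..............................................................................................................
176 ..............................................................................................................
177 ..............................................................................................................
178 ..............................................................................................................
179 ..............................................................................................................
180 ..............................................................................................................
181 ..........................................................
[... 3907 characters left out ...]
.......................................................
216 ..............................................................................................................
217 ..............................................................................................................
218 ..............................................................................................................
219 ..............................................................................................................
pred tip front [272.54 209.66]
t 24.55 tip [0.5431 0.2489 0.0834] rel tool(mm) [-0.4  0.3  0. ] ydeg 29.08 tilt [0.0025 0.0009] F [-0.52  0.24 -1.02] M [-0.068 -0.     0.022] q6 -0.119
```

The slot is at 30.3°. The blade now sits about 1.35 mm too far along tool +y and 0.6 mm short in x, because the driver shifted a little in the grip. I'll correct that and reseat it.

>>> {"op": "drive_tool", "data": {
  "gripper": [24, 24, 24, 24, 24, 24, 24],
  "linear": [
    [0.012, -0.027, 0],
    [0, 0, 0.1],
    [0, 0, 0.12],
    [0, 0, 0.12],
    [0, 0, 0.06],
    [0, 0, 0.06],
    [0, 0, 0]
  ],
  "turn": [
    [0, 0, -0.25],
    [0, 0, 0],
    [0, 0, 0],
    [0, 0, 0],
    [0, 0, 0],
    [0, 0, 0],
    [0, 0, 0]
  ]
}}

```text
time_s: 25.25
tcp_pos: [0.541, 0.2485, 0.3153]
tool_rot: [[-0.505, 0.863, 0.002], [0.863, 0.505, 0.0], [-0.001, 0.002, -1.0]]
wrist_force: [0.6, -1.4, -1.3]
finger_gap: 0.312
```

```bash
python3 st.py; python3 sl2.py | tail -12
```

```text
t 25.25 tip [0.5414 0.2486 0.0597] rel tool(mm) [ 0.2 -1.3 -0. ] ydeg 30.33 tilt [0.0017 0.0003] F [ 0.55 -1.35 -1.3 ] M [-0.176  0.025 -0.026] q6 -0.14
209 .......................++++#################################################################++++..............
210 .......................++++#################################################################+++...............
211 .........................+#################+...............................+#################++...............
212 .........................++################+...............................+#################+................
213 .........................++################+.............................++#################++................
214 ..........................+################+............................####################+.................
215 ...........................+###############............................+###################+..................
216 ...........................+###############............................+###################+..................
217 ............................+##############............................+##################+...................
218 .............................+#############+++......................++###################+....................
219 ...............................################+...................######################.....................
pred tip front [273.22 210.02]
```

At close range the slot spans columns 266.5–282.5 and the blade 266.5–280.5, so I need +0.9 mm in y. I'll shift back and lower gently.

>>> {"op": "drive_tool", "data": {
  "gripper": [24, 24, 24, 24],
  "linear": [
    [0, 0.018, 0],
    [0, 0, 0.02],
    [0, 0, 0],
    [0, 0, 0]
  ],
  "turn": [
    [0, 0, 0],
    [0, 0, 0],
    [0, 0, 0],
    [0, 0, 0]
  ]
}}

```text
time_s: 25.7
tcp_pos: [0.5419, 0.249, 0.3151]
tool_rot: [[-0.505, 0.863, 0.003], [0.863, 0.505, 0.001], [-0.001, 0.003, -1.0]]
wrist_force: [0.3, 0.6, -1.4]
finger_gap: 0.308
```

```bash
python3 st.py; python3 sl2.py | tail -14
```

```text
t 25.7 tip [0.5426 0.2493 0.0595] rel tool(mm) [0.1 0.1 0. ] ydeg 30.33 tilt [0.0028 0.0009] F [ 0.27  0.62 -1.38] M [-0.149  0.02  -0.018] q6 -0.14
207 ....................++++################################################################++++..................
208 ...................+++.+#################################################################+++..................
209 ....................++++#################################################################+++..................
210 .....................+++#################################################################+++..................
211 .....................+++################+...............................+################++...................
212 .....................+++################................................+################++...................
213 ......................++################+...............................#################+....................
214 .......................+##################+............................+#################+....................
215 .......................+###################............................+################+.....................
216 .......................+###################............................+###############+......................
217 ........................+##################............................+###############.......................
218 ..........................+################+++......................++################+.......................
219 ...........................+###################+...................##################+........................
pred tip front [272.88 209.86]
```

>>> {"op": "drive_tool", "data": {
  "gripper": [24, 24, 24],
  "linear": [
    [0, -0.006, 0.02],
    [0, 0, 0],
    [0, 0, 0]
  ],
  "turn": [
    [0, 0, 0],
    [0, 0, 0],
    [0, 0, 0]
  ]
}}

```text
time_s: 26.05
tcp_pos: [0.5416, 0.2488, 0.3139]
tool_rot: [[-0.505, 0.863, 0.002], [0.863, 0.505, 0.001], [-0.001, 0.002, -1.0]]
wrist_force: [-0.1, -0.6, -0.2]
finger_gap: 0.313
```

```bash
python3 st.py
```

```text
t 26.05 tip [0.5422 0.2489 0.0583] rel tool(mm) [ 0.1 -0.4 -0. ] ydeg 30.33 tilt [0.0025 0.0006] F [-0.15 -0.57 -0.22] M [-0.173 -0.018  0.009] q6 -0.14
```

>>> {"op": "drive_tool", "data": {
  "gripper": [24, 24, 24],
  "linear": [
    [0, 0, 0.02],
    [0, 0, 0],
    [0, 0, 0]
  ],
  "turn": [
    [0, 0, 0],
    [0, 0, 0],
    [0, 0, 0]
  ]
}}

```text
time_s: 26.35
tcp_pos: [0.5416, 0.2489, 0.313]
tool_rot: [[-0.505, 0.863, 0.003], [0.863, 0.505, 0.001], [-0.001, 0.003, -1.0]]
wrist_force: [0.7, -0.7, -0.6]
finger_gap: 0.311
```

```bash
python3 st.py
```

```text
t 26.35 tip [0.5423 0.2491 0.0574] rel tool(mm) [ 0.1 -0.3 -0. ] ydeg 30.33 tilt [0.0026 0.0008] F [ 0.74 -0.73 -0.57] M [-0.196 -0.12   0.028] q6 -0.14
```

>>> {"op": "drive_tool", "data": {
  "gripper": [24, 24, 24],
  "linear": [
    [0, 0, 0.02],
    [0, 0, 0],
    [0, 0, 0]
  ],
  "turn": [
    [0, 0, 0],
    [0, 0, 0],
    [0, 0, 0]
  ]
}}

```text
time_s: 26.65
tcp_pos: [0.5417, 0.2489, 0.3124]
tool_rot: [[-0.505, 0.863, 0.003], [0.863, 0.505, 0.001], [-0.001, 0.003, -1.0]]
wrist_force: [-0.0, -0.8, 1.5]
finger_gap: 0.316
```

```bash
python3 st.py; python3 avg.py
```

```text
t 26.65 tip [0.5424 0.2491 0.0568] rel tool(mm) [ 0.1 -0.1 -0. ] ydeg 30.33 tilt [0.0029 0.0009] F [-0.01 -0.79  1.47] M [-0.293  0.16   0.008] q6 -0.14
[-0.134 -1.077  1.902 -0.299  0.117 -0.002] [np.float64(0.008), np.float64(-0.019), np.float64(-0.018), np.float64(-0.021), np.float64(0.039)]
```

>>> {"op": "drive_tool", "data": {
  "gripper": [24, 24, 24],
  "linear": [
    [0, 0, 0.02],
    [0, 0, 0],
    [0, 0, 0]
  ],
  "turn": [
    [0, 0, 0],
    [0, 0, 0],
    [0, 0, 0]
  ]
}}

```text
time_s: 27.2
tcp_pos: [0.5418, 0.2489, 0.3117]
tool_rot: [[-0.505, 0.863, 0.003], [0.863, 0.505, 0.001], [-0.001, 0.003, -1.0]]
wrist_force: [-1.3, -1.7, 6.2]
finger_gap: 0.316
```

```bash
python3 st.py; python3 avg.py
```

```text
t 27.2 tip [0.5426 0.2492 0.0561] rel tool(mm) [0.1 0.1 0. ] ydeg 30.33 tilt [0.0032 0.001 ] F [-1.3  -1.69  6.17] M [-0.437  0.331 -0.018] q6 -0.14
[-1.349 -1.457  5.509 -0.417  0.351  0.   ] [np.float64(-0.018), np.float64(0.059), np.float64(-0.076), np.float64(0.004), np.float64(0.032)]
```

```bash
python3 sl2.py | tail -14
```

```text
207 ...................++++++###############################################################++++++................
208 ...................++++++###############################################################++..++................
209 ...................+++++#################################################################++++.................
210 ..................++++++##################################################################+++.................
211 ....................+++################################++++###############################++..................
212 .....................++#################+...............................+#################++..................
213 .....................++################+................................+################+++..................
214 ......................+#################+...............................+################++...................
215 ......................++##################+............................+#################+....................
216 .......................+###################............................#################++....................
217 .......................+###################............................#################+.....................
218 ........................+##################++........................++################+......................
219 ..........................+####################+..................+###################+.......................
pred tip front [272.94 209.88]
```

>>> {"op": "drive_tool", "data": {
  "gripper": [24, 24, 24, 24],
  "linear": [
    [0, 0, 0.01],
    [0, 0, 0],
    [0, 0, 0],
    [0, 0, 0]
  ],
  "turn": [
    [0, 0, 0],
    [0, 0, 0.5],
    [0, 0, 0.5],
    [0, 0, 0]
  ]
}}

```text
time_s: 27.9
tcp_pos: [0.5422, 0.249, 0.3117]
tool_rot: [[-0.427, 0.904, 0.005], [0.904, 0.427, 0.002], [-0.001, 0.005, -1.0]]
wrist_force: [-0.3, -1.3, 6.2]
finger_gap: 0.314
```

```bash
python3 st.py; python3 avg.py;python3 sl2.py | tail -14
```

```text
t 27.9 tip [0.5434 0.2494 0.0561] rel tool(mm) [-0.   0.8  0. ] ydeg 25.28 tilt [0.0047 0.0015] F [-0.33 -1.27  6.23] M [-0.365  0.095  0.054] q6 -0.052
[-0.136 -1.189  6.345 -0.403  0.113  0.028] [np.float64(0.054), np.float64(0.029), np.float64(0.015), np.float64(0.016), np.float64(0.029)]
207 ..................+++++###############################################################+++++...................
208 .................+++++################################################################++++++..................
209 ...................+++#################################################################+++++..................
210 ...................+++#################################################################+++++..................
211 ...................+++####################################++++++++++.++#################++++..................
212 ....................++##################+..............................#################++....................
213 ...................++#################+................................################+++....................
214 ...................+++################+................................#################++....................
215 .....................+###################+.............................################++.....................
216 .....................+####################+............................################+......................
217 ......................+####################............................+##############+.......................
218 .......................+###################++........................++###############........................
219 ........................#######################+..................+##################.........................
pred tip front [272.99 209.89]
```

By image geometry the blade is inserted: its tip edge would show at row ~210.5 if it were on the face, but it is hidden below the slot edge at 211.5. It's seated, so I continue clockwise in small steps with slightly more push.

>>> {"op": "drive_tool", "data": {
  "gripper": [24, 24, 24, 24],
  "linear": [
    [0, 0, 0.01],
    [0, 0, 0],
    [0, 0, 0],
    [0, 0, 0]
  ],
  "turn": [
    [0, 0, 0],
    [0, 0, 0.3],
    [0, 0, 0.3],
    [0, 0, 0]
  ]
}}

```text
time_s: 28.6
tcp_pos: [0.5423, 0.249, 0.3115]
tool_rot: [[-0.379, 0.925, 0.005], [0.925, 0.379, 0.002], [-0.001, 0.005, -1.0]]
wrist_force: [-0.6, -1.4, 8.0]
finger_gap: 0.312
```

```bash
python3 st.py; python3 avg.py
```

```text
t 28.6 tip [0.5437 0.2494 0.0559] rel tool(mm) [-0.1  1.1  0. ] ydeg 22.3 tilt [0.0053 0.0016] F [-0.58 -1.4   7.97] M [-0.475  0.054 -0.002] q6 -0.0
[-2.970e-01 -1.451e+00  7.321e+00 -4.590e-01  1.020e-01 -1.000e-03] [np.float64(-0.002), np.float64(-0.021), np.float64(0.011), np.float64(0.011), np.float64(-0.004)]
```

>>> {"op": "drive_tool", "data": {
  "gripper": [24, 24, 24, 24],
  "linear": [
    [0, 0, 0],
    [0, 0, 0],
    [0, 0, 0],
    [0, 0, 0]
  ],
  "turn": [
    [0, 0, 0.3],
    [0, 0, 0.3],
    [0, 0, 0],
    [0, 0, 0]
  ]
}}

```text
time_s: 29.25
tcp_pos: [0.5424, 0.249, 0.3115]
tool_rot: [[-0.331, 0.944, 0.005], [0.944, 0.331, 0.001], [-0.0, 0.006, -1.0]]
wrist_force: [0.2, -1.7, 6.1]
finger_gap: 0.312
```

```bash
python3 st.py; python3 avg.py
```

```text
t 29.25 tip [0.5438 0.2494 0.0559] rel tool(mm) [-0.2  1.2  0. ] ydeg 19.34 tilt [0.0055 0.0015] F [ 0.17 -1.67  6.05] M [-0.46   0.049 -0.004] q6 0.052
[ 0.293 -1.622  6.834 -0.491  0.068  0.01 ] [np.float64(-0.004), np.float64(0.015), np.float64(0.037), np.float64(0.032), np.float64(-0.029)]
```

>>> {"op": "drive_tool", "data": {
  "gripper": [24, 24, 24, 24, 24],
  "linear": [
    [0, 0, 0.008],
    [0, 0, 0],
    [0, 0, 0],
    [0, 0, 0],
    [0, 0, 0]
  ],
  "turn": [
    [0, 0, 0.3],
    [0, 0, 0.3],
    [0, 0, 0.3],
    [0, 0, 0.3],
    [0, 0, 0]
  ]
}}

```text
time_s: 30.0
tcp_pos: [0.5425, 0.249, 0.3113]
tool_rot: [[-0.23, 0.973, 0.006], [0.973, 0.23, 0.001], [0.0, 0.006, -1.0]]
wrist_force: [-0.4, -1.9, 7.6]
finger_gap: 0.314
```

```bash
python3 st.py; python3 avg.py; python3 sl2.py | tail -14
```

```text
t 30.0 tip [0.5439 0.2494 0.0557] rel tool(mm) [-0.1  1.3  0. ] ydeg 13.31 tilt [0.0057 0.0015] F [-0.37 -1.89  7.58] M [-0.55   0.057  0.028] q6 0.157
[-0.367 -1.857  7.728 -0.533  0.085  0.073] [np.float64(0.028), np.float64(0.054), np.float64(0.079), np.float64(0.113), np.float64(0.094)]
207 .................+++++###############################################################++++++...................
208 ................+++++################################################################+++++....................
209 .................++++#################################################################++++....................
210 .................+++############################################++..+#################++++....................
211 .................+++####################################++...........+#################++.....................
212 .................+++########################+.++++....................+###############+++.....................
213 ..................++######################+............................###############++++....................
214 ..................++##################+................................################++.....................
215 ...................++#################.................................################+......................
216 ....................+##################................................+##############+.......................
217 .....................+###################+.............................+#############+........................
218 ......................+####################+..........................+#############+.........................
219 .......................+#######################....................+###############+..........................
pred tip front [273.07 209.98]
```

The blade engages at about 17° of lead, which matches the first drive, so the cap has turned about 1.5 rad since I started. The 4.6 mm of sink says the same. I'll confirm the stop with a slightly firmer turn.

>>> {"op": "drive_tool", "data": {
  "gripper": [24, 24, 24, 24, 24],
  "linear": [
    [0, 0, 0.004],
    [0, 0, 0],
    [0, 0, 0],
    [0, 0, 0],
    [0, 0, 0]
  ],
  "turn": [
    [0, 0, 0.3],
    [0, 0, 0.3],
    [0, 0, 0.3],
    [0, 0, 0.2],
    [0, 0, 0]
  ]
}}

```text
time_s: 30.8
tcp_pos: [0.5425, 0.249, 0.3113]
tool_rot: [[-0.136, 0.991, 0.006], [0.991, 0.136, 0.002], [0.001, 0.006, -1.0]]
wrist_force: [-0.3, -1.9, 8.3]
finger_gap: 0.312
```

```bash
python3 st.py; python3 avg.py; python3 sl2.py | tail -12; python3 slot.py
```

```text
t 30.8 tip [0.5441 0.2494 0.0557] rel tool(mm) [0.1 1.5 0. ] ydeg 7.83 tilt [0.0061 0.0015] F [-0.35 -1.95  8.34] M [-0.607  0.088  0.111] q6 0.253
[-0.396 -2.024  8.29  -0.537  0.107  0.137] [np.float64(0.111), np.float64(0.139), np.float64(0.131), np.float64(0.186), np.float64(0.116)]
209 .................++++##################################################################+++....................
210 .................++++########################################+......##################++++....................
211 .................++++###################################+............#################+++.....................
212 ................++++########################+...+++++.................+################++.....................
213 ..................++#######################...........................+################++.....................
214 ..................++#####################+.............................################+......................
215 ...................+##################+................................################+......................
216 ...
[... 370 characters left out ...]
###################....................+###############+..........................
pred tip front [273.08 210.  ]
[(330, np.int64(325)), (336, np.int64(317)), (342, np.int64(315)), (348, np.int64(314)), (354, np.int64(315)), (360, np.int64(315)), (366, np.int64(314)), (372, np.int64(314)), (378, np.int64(313)), (384, np.int64(313)), (390, np.int64(311)), (396, np.int64(309)), (402, np.int64(306)), (408, np.int64(302)), (414, np.int64(301)), (420, np.int64(298)), (426, np.int64(295)), (432, np.int64(294)), (438, np.int64(293)), (444, np.int64(292)), (450, np.int64(290)), (456, np.int64(291)), (462, np.int64(297)), (468, np.int64(311)), (474, np.int64(321))]
slot edge world deg 24.6 blade 7.85
```

>>> {"op": "drive_tool", "data": {
  "gripper": [24, 24, 24, 24, 24],
  "linear": [
    [0, 0, 0],
    [0, 0, 0],
    [0, 0, 0],
    [0, 0, 0],
    [0, 0, 0]
  ],
  "turn": [
    [0, 0, 0.2],
    [0, 0, 0.2],
    [0, 0, 0.2],
    [0, 0, 0.2],
    [0, 0, 0]
  ]
}}

```text
time_s: 31.65
tcp_pos: [0.5425, 0.249, 0.3113]
tool_rot: [[-0.067, 0.998, 0.006], [0.998, 0.067, 0.001], [0.001, 0.006, -1.0]]
wrist_force: [-0.1, -1.6, 8.5]
finger_gap: 0.312
```

```bash
python3 st.py; python3 avg.py; python3 avg.py; python3 slot.py|tail -1
```

```text
t 31.65 tip [0.5441 0.2494 0.0557] rel tool(mm) [0.2 1.5 0. ] ydeg 3.84 tilt [0.0061 0.0015] F [-0.13 -1.64  8.5 ] M [-0.559  0.091  0.208] q6 0.322
[ 0.203 -1.893  8.281 -0.558  0.098  0.195] [np.float64(0.208), np.float64(0.204), np.float64(0.146), np.float64(0.199), np.float64(0.219)]
[-0.26  -1.717  8.482 -0.55   0.077  0.192] [np.float64(0.198), np.float64(0.183), np.float64(0.174), np.float64(0.21), np.float64(0.194)]
slot edge world deg 25.22 blade 3.87
```

Torque rose to 0.19 N m with no further sinking, about twice the turning torque, so the cap is at its stop. It was held there under about 9 N of push. Now I back the turn off, lift out and go back.

>>> {"op": "drive_tool", "data": {
  "gripper": [24, 24, 24, 24, 24, 24, 24, 24],
  "linear": [
    [0, 0, 0],
    [0, 0, 0],
    [0, 0, 0],
    [0, 0, 0],
    [0, 0, -0.05],
    [0, 0, -0.1],
    [0, 0, -0.2],
    [0, 0, -0.4]
  ],
  "turn": [
    [0, 0, -1],
    [0, 0, -1],
    [0, 0, -1],
    [0, 0, -0.5],
    [0, 0, 0],
    [0, 0, 0],
    [0, 0, 0],
    [0, 0, 0]
  ]
}}

```text
time_s: 33.0
tcp_pos: [0.5404, 0.2486, 0.345]
tool_rot: [[-0.363, 0.932, -0.003], [0.932, 0.363, -0.001], [0.0, -0.003, -1.0]]
wrist_force: [0.3, -1.0, -0.4]
finger_gap: 0.31
```

>>> {"op": "drive_tool", "data": {
  "gripper": [24, 24, 24, 24, 24, 24, 24],
  "linear": [
    [0, 0, -0.5],
    [0, 0, -0.5],
    [0, 0, -0.5],
    [0, 0, -0.3],
    [0, 0, 0],
    [0, 0, 0],
    [0, 0, 0]
  ],
  "turn": [
    [0, 0, -1],
    [0, 0, -1],
    [0, 0, -1],
    [0, 0, -0.4],
    [0, 0, 0],
    [0, 0, 0],
    [0, 0, 0]
  ]
}}

```text
time_s: 33.7
tcp_pos: [0.5408, 0.2487, 0.4352]
tool_rot: [[-0.62, 0.785, -0.0], [0.785, 0.62, -0.0], [0.0, -0.0, -1.0]]
wrist_force: [0.2, -0.2, -1.7]
finger_gap: 0.319
```

Run:
```python
from h import *
delta([.5377,-.2273,.43],np.radians(128.4))
```

```text
tcp [0.5408 0.2487 0.4352] yaw 2.2391 t 33.7 F [ 0.21 -0.19 -1.74] gap 28.1 tilt [-2.e-04 -0.e+00 -1.e+00]
lin units [-7.433 -5.948  0.104] rz units -0.02
```

>>> {"op": "drive_tool", "data": {
  "gripper": [24, 24, 24, 24, 24, 24, 24, 24],
  "linear": [
    [-0.35, -0.3, 0],
    [-0.6, -0.5, 0],
    [-0.7, -0.55, 0],
    [-0.7, -0.55, 0],
    [-0.7, -0.55, 0],
    [-0.7, -0.55, 0],
    [-0.7, -0.55, 0],
    [-0.7, -0.55, 0]
  ],
  "turn": [
    [0, 0, 0],
    [0, 0, 0],
    [0, 0, 0],
    [0, 0, 0],
    [0, 0, 0],
    [0, 0, 0],
    [0, 0, 0],
    [0, 0, 0]
  ]
}}

```text
time_s: 34.5
tcp_pos: [0.5394, -0.082, 0.4349]
tool_rot: [[-0.62, 0.785, -0.0], [0.785, 0.62, 0.002], [0.001, 0.001, -1.0]]
wrist_force: [1.0, -0.1, -1.2]
finger_gap: 0.314
```

>>> {"op": "drive_tool", "data": {
  "gripper": [24, 24, 24, 24, 24, 24, 24],
  "linear": [
    [-0.7, -0.55, 0],
    [-0.7, -0.55, 0],
    [-0.6, -0.5, 0],
    [-0.28, -0.25, 0],
    [0, 0, 0],
    [0, 0, 0],
    [0, 0, 0]
  ],
  "turn": [
    [0, 0, 0],
    [0, 0, 0],
    [0, 0, 0],
    [0, 0, 0],
    [0, 0, 0],
    [0, 0, 0],
    [0, 0, 0]
  ]
}}

```text
time_s: 35.2
tcp_pos: [0.5382, -0.2261, 0.4356]
tool_rot: [[-0.621, 0.784, 0.001], [0.784, 0.621, 0.002], [0.001, 0.002, -1.0]]
wrist_force: [0.7, 0.1, 0.1]
finger_gap: 0.314
```

Run:
```python
from h import *
import pickle
delta([.5377,-.2273,.2656],np.radians(128.4))
im,R,t,c=cam("wrist"); o=ctrl.get_obs();T=np.array(o["tool_rot"]);P=np.array(o["tcp_pos"])
print("tip pred",np.round(proj(R,t,c,P+T@[.001,0,.2556]),1),"hole top pred",np.round(proj(R,t,c,[.5362,-.2263,.07]),1))
D4=pickle.load(open("d4.pkl","rb"))
for n,I in(("before",D4[0]),("now",im)):
    print(n)
    for v in range(166,220,2): print(v,"".join("%x"%min(15,I[v,x].max()//12) for x in range(245,302)))
```

```text
tcp [ 0.5382 -0.2261  0.4356] yaw 2.2403 t 35.2 F [0.7  0.13 0.06] gap 27.7 tilt [ 0.0012  0.0021 -1.    ]
lin units [-0.015 -0.03   3.4  ] rz units -0.01
tip pred [273.2 210. ] hole top pred [270.9 179.3]
before
166 96568888988988898999888788888889999a999999988888898988887
168 567889998888899888888787777878889999999999988888988988887
170 67889988888888988888777789abdb998899999999988888888888878
172 899a9a99a98899889887667abbbccbbb9768999988889898888888778
174 99baaaa9a999998887664456789a98765446788898889898888777777
176 9aa9a99aaaa9998877644444454444444444678889888888888778888
178 9aa9aaaaaaaa987877644444444454444444578898988988777788888
180 999aaaaaaaa9987877654444444444444444678888898888778888888
182 89aaaaaaaa99988888765444444444444446789888887877778888888
184 9aaaaaaaaa9998888888765544444444569bdffa8888887878888899d
186 9aaabefeffcbdc99ba99998887677779aceffffa88877788888899bff
188 9aabeffffffffffffffffffffeeeddcefffffffc8877788889889cfff
190 dfecfffffffffffffffffffffffffffffffffffdcdbabbbccddefffff
192 fffffffffffffffffffffffffffffffffffffffffffffffffffffffff
194 fffffffffffffff
[... 1764 characters left out ...]
ffffffffffffffffff
198 fffffffffffffffffffffffffffffffffffffffffffffffffffffffff
200 fffffffffffffffffffffffffffffffffffffffffffffffffffffffff
202 9beffffffffffffffffffffffffffffffffffffffffffffffffffffff
204 579cfffffffffffffffffffffffffffffffffffffffffffffffffffff
206 125afffffffffffffffffffffffffffffffffffffffffffffffffffff
208 1126dfffffffffffffffffffffefeeeefffffffffffffffffffffffff
210 1124679bfffffffffffffa6455555555445afffffffffffffffffffff
212 2478777668adfffffffff711344444433129fffffffffffffffffffff
214 8fffffffedcbbceffffff712344444443329fffffffffffffffffffff
216 ffffffffffffffffffffd633344444443338fffffffffffffffffffff
218 fffffffffffffffffffffdb6444444444578cffffffffffffffffffff
```

The tip sits in the hand just as it did at pick-up. Lowering into the hole.

>>> {"op": "drive_tool", "data": {
  "gripper": [24, 24, 24, 24, 24, 24, 24],
  "linear": [
    [-0.015, -0.03, 0.3],
    [0, 0, 0.5],
    [0, 0, 0.5],
    [0, 0, 0.4],
    [0, 0, 0.2],
    [0, 0, 0.2],
    [0, 0, 0]
  ],
  "turn": [
    [0, 0, 0],
    [0, 0, 0],
    [0, 0, 0],
    [0, 0, 0],
    [0, 0, 0],
    [0, 0, 0],
    [0, 0, 0]
  ]
}}

```text
time_s: 35.95
tcp_pos: [0.5375, -0.2281, 0.33]
tool_rot: [[-0.621, 0.784, 0.0], [0.784, 0.621, 0.002], [0.001, 0.001, -1.0]]
wrist_force: [-0.2, -0.3, -0.7]
finger_gap: 0.314
```

Run:
```python
from h import *
delta([.5377,-.2273,.2656],np.radians(128.4)); print(ctrl.get_obs()["torque"].round(2))
```

```text
tcp [ 0.5375 -0.2281  0.33  ] yaw 2.2402 t 35.95 F [-0.15 -0.31 -0.74] gap 27.6 tilt [ 4.0e-04  1.9e-03 -1.0e+00]
lin units [0.008 0.011 1.287] rz units -0.01
[-0.01  0.02  0.01]
```

>>> {"op": "drive_tool", "data": {
  "gripper": [24, 24, 24, 24, 24, 24, 24, 24],
  "linear": [
    [0.008, 0.01, 0.15],
    [0, 0, 0.2],
    [0, 0, 0.25],
    [0, 0, 0.25],
    [0, 0, 0.2],
    [0, 0, 0.1],
    [0, 0, 0.06],
    [0, 0, 0]
  ],
  "turn": [
    [0, 0, 0],
    [0, 0, 0],
    [0, 0, 0],
    [0, 0, 0],
    [0, 0, 0],
    [0, 0, 0],
    [0, 0, 0],
    [0, 0, 0]
  ]
}}

```text
time_s: 36.75
tcp_pos: [0.5381, -0.2279, 0.2705]
tool_rot: [[-0.62, 0.785, 0.002], [0.785, 0.62, 0.001], [-0.0, 0.002, -1.0]]
wrist_force: [-0.3, -0.1, -2.3]
finger_gap: 0.313
```

Run:
```python
from h import *
delta([.5377,-.2273,.2656],np.radians(128.4)); print(ctrl.get_obs()["torque"].round(2))
```

```text
tcp [ 0.5381 -0.2279  0.2705] yaw 2.2397 t 36.75 F [-0.32 -0.07 -2.29] gap 27.6 tilt [ 0.0018  0.0011 -1.    ]
lin units [0.014 0.002 0.098] rz units -0.02
[-0.03  0.05 -0.05]
```

Another 4.5 mm down, then release gently.

>>> {"op": "drive_tool", "data": {
  "gripper": [24, 24, 24, 24],
  "linear": [
    [0, 0, 0.05],
    [0, 0, 0.04],
    [0, 0, 0],
    [0, 0, 0]
  ],
  "turn": [
    [0, 0, 0],
    [0, 0, 0],
    [0, 0, 0],
    [0, 0, 0]
  ]
}}

```text
time_s: 37.15
tcp_pos: [0.5382, -0.2279, 0.2666]
tool_rot: [[-0.62, 0.784, 0.003], [0.784, 0.62, 0.001], [-0.001, 0.003, -1.0]]
wrist_force: [-0.0, 0.0, -0.9]
finger_gap: 0.314
```

>>> {"op": "drive_tool", "data": {
  "gripper": [30, 34, 40, 50, 50, 50],
  "linear": [
    [0, 0, 0],
    [0, 0, 0],
    [0, 0, 0],
    [0, 0, 0],
    [0, 0, 0],
    [0, 0, 0]
  ],
  "turn": [
    [0, 0, 0],
    [0, 0, 0],
    [0, 0, 0],
    [0, 0, 0],
    [0, 0, 0],
    [0, 0, 0]
  ]
}}

```text
time_s: 37.75
tcp_pos: [0.5382, -0.2279, 0.2665]
tool_rot: [[-0.62, 0.784, 0.003], [0.784, 0.62, 0.001], [-0.001, 0.003, -1.0]]
wrist_force: [-0.7, -0.3, -0.5]
finger_gap: 0.568
```

>>> {"op": "drive_tool", "data": {
  "gripper": [50, 50, 50, 50, 50, 50, 50, 50],
  "linear": [
    [0, 0, -0.1],
    [0, 0, -0.3],
    [0, 0, -0.4],
    [0, 0, -0.4],
    [0, 0, -0.4],
    [0, 0, -0.4],
    [0, 0, 0],
    [0, 0, 0]
  ],
  "turn": [
    [0, 0, 0],
    [0, 0, 0],
    [0, 0, 0],
    [0, 0, 0],
    [0, 0, 0],
    [0, 0, 0],
    [0, 0, 0],
    [0, 0, 0]
  ]
}}

```text
time_s: 38.55
tcp_pos: [0.538, -0.2281, 0.3676]
tool_rot: [[-0.62, 0.784, 0.004], [0.784, 0.62, -0.0], [-0.003, 0.003, -1.0]]
wrist_force: [0.6, -0.5, -0.2]
finger_gap: 0.57
```

Run:
```python
from topm import *
D=cam("wrist"); im,R,t,c=D
for p in([.5362,-.2263,.142],[.5297,-.1382,.142]): topm(D,proj(R,t,c,p),.142)
delta([.5377,-.2273,.2656])
```

```text
centre [ 0.5376 -0.2261  0.142 ] sides mm [23.4 22.8 23.4 23.6] angles [ 126.8   37.7  -51.2 -142.4]
centre [ 0.5289 -0.1386  0.142 ] sides mm [33.1 32.7 34.9 32.6] angles [  38.4  -45.6 -141.6  131.2]
tcp [ 0.5377 -0.2279  0.3663] yaw 2.2397 t 38.6 F [0.02 0.41 0.05] gap 49.9 tilt [ 2.3e-03  9.0e-04 -1.0e+00]
lin units [0.01  0.003 2.014]
```

```bash
python3 -c "
from cell import ctrl
print(ctrl.sign_off())"
```

```text
the job is handed in; nothing more can be done
None
```

The cap is turned home, the yellow screwdriver is back upright in its own hole, and I handed the job in at about 38.6 s of the 64 s allowed. The sign-off gives no verdict, so what follows rests on my own checks.

**Cap:**
- **How far it turned:** it sank about 4.6 mm with the blade, and the slot went from about 115° to about 30°. Both mean about 1.5 rad of turn.
- **At the stop:** on a second seating the torque rose to about 0.19 N m with no further sinking, against about 0.07–0.1 N m while turning. I take that as fully home.
- **Push:** it stayed at about 8–10 N throughout.

**Stand:**
- **Screwdriver:** it measures 1.4 mm from its first place, at its first yaw, with the gripper clear.
- **Nut driver:** it looks within about 1 mm of its place, but its outline was poorly separated in that last picture.

**What disagreed:**
- **Slot angle:** at the start one view gave 111° and two gave 116°.
- **Blade play:** the blade led the slot by 17–20° before it gripped, more than the given sizes allow (about 8–10°). Because of this I lifted it out and reseated it once to be sure.
- **Not re-measured:** I did not look at the cap again after the final lift-out, nor at the bystanders.

One small spare driver, not on the bystander list, fell over beside the stand early on. The gripper was well above it and I saw no contact.

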